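# Rinse two stirrers at the dispenser stand

### The arm

A 6-joint arm with a two-finger parallel gripper is mounted at the origin on the work surface. World frame = base frame: x ahead of the robot, y to its left, z up, the work surface at z = 0. Lengths are in m, angles in rad, forces in N, time in s.
With the tool pointing down it reaches from about 0.275 to 0.775 m from the base axis. Payload 14.6 kg.
Tool frame: the origin (TCP) lies midway between the tips of the shut fingers; the grasp point (between the pads) lies bot.hold_point_z behind it (bot.hold_point_z is the distance from the TCP to the grasp point, in m); z points along the fingers, y is the line along which they close (so a half turn about z gives the same grasp; the last joint's range is limited). The gripper opens to 85 mm and grips with 20 to 120 N. Pads are 22 mm wide; open, the fingers measure 114 mm over their backs; the gripper's body (76 mm by 85 mm) begins 54 mm behind the grasp point. The pads swing forward as they close: fully open they stand 13 mm farther back than shut.
Start: joints at [-1.443, 0.263, -0.048, 1.259, 0, 1.415], TCP at [0.146, -0.504, 0.231] pointing down, gripper open.
Joint ranges: [-2.65, 2.65], [-0.89, 1.7], [-1.18, 1.37], [-2.13, 2.11], [-1.35, 1.29], [-3.14, 3.14]. Speed limits (rad/s): [1.89, 1.89, 2.57, 2.79, 3.14, 3.14].

### API

Orientations are given as [roll, pitch, yaw] about the fixed x, y, z axes, in that order (R = Rz(yaw) Ry(pitch) Rx(roll)).
In Python, from rig import readout, imaging, bot gives the robot as it stands.
- The arm moves only by the tool send_rows, never from a script. Its argument "moves" is a list of rows, each a list of 6 numbers: the shift along the tool's x, y, z in mm, then the turn, a rotation vector about the tool's x, y, z in degrees. A call has 1 to 20 rows; each row shifts and turns the commanded pose from where the row before left it, along the tool's axes as they then stand; what a row does not reach is not made up. A row lasts 1/8 s, in which the tool goes at most 62.5 mm and 10.7 degrees, less where a joint would pass 70% of its speed; a pose out of reach is approached as far as the arm can. A call is refused whole if a number of a shift passes 62.5 or a number of a turn 10.7, either way. A call with a gripper value outside its range is refused whole. "claw" is the closure, from -1 (fully open) to 1 (shut), set as the call begins (left out, the last holds). The fingers move at their own pace and stop on an object; "squeeze" is the grip in N (left out, the last holds). Time passes only in rows, so rows that do not move let the fingers close. It gives the time, the measured TCP pose, the force, the opening and the grip force at its end, in the units of the state.
- readout.observe(): the state, without advancing time (a new reading comes with each control period).
- imaging.read_camera(name): name is "side" or "top"; returns the picture (384x512x3 uint8, red, green, blue); there is no depth.
- imaging.camera_params(name): a dict with "fx", "fy", "cx", "cy" (pixels), "R" (3x3) and "t" (3): a world point X has camera coordinates R X + t. Camera axes: x right, y down, z forward; pixel columns grow to the right and rows downward; lengths in m; the calibration is good to about 2 mm. A picture is of the moment at which its call begins. camera_params takes no time and is no camera call.
- bot.hand_in(): hands the job in; it is judged then, once.
The state is a dict: "time": time; "joint_pos": joint angles; "dq": joint speeds; "joint_efforts": joint torques, N m; "ee_pos": TCP position; "tcp_rot": TCP orientation; "contact_force": force on the tool from outside, world axes, zero at the start; "wrist_torque": the same for the moment, N m; "width": finger opening in m; "grip_force": force on a finger pad.
Only numpy, scipy, OpenCV 4.12 (cv2) and the standard library are available. Lean on these libraries where they do the work, as an engineer would, in place of code of your own. Each camera call takes 0.05 s, during which the arm holds its last target. There are 200 camera calls.

### The job

Take the two stirrers from their sloped rests and stand one in each well of the white rinse stand, shaft down and handle up. Only when both are in, press the pump head of the dispenser fixed on that stand fully down and let it spring back up. Leave the spare dispenser unpressed and everything else on the bench standing where it is.

Things in the scene. Friction and masses are not known exactly. Their poses are not given: they have to be found in the camera images.
- stand: Rinse stand, fixed to the bench: a white block 80 (x) x 170 (y) x 95 mm high with two square wells open at the top; an amber dispenser bottle is fixed behind it, its axis 90 mm along the stand's +x (bottle 72 mm across, shoulder at 150 mm, pump head above). Origin: under the block's centre, on the bench; -x is its front, z up. It stands on the robot's left or right, turned up to 0.3 rad.
- well0 (a point): Centre of the mouth of one well, 95 mm above the bench, at (-12, -50) mm in the stand's x, y. The well is 30 x 30 mm and 85 mm deep (floor 10 mm above the bench).
- well1 (a point): Centre of the mouth of the other well, at (-12, +50) mm in the stand's x, y; same size.
- pump (a joint): Sprung pump head of the dispenser on the rinse stand: 0 up, 0.014 m fully down (needs about 7 N). It slides straight down and springs back when let go.
- pump_top (a point): Centre of the flat top of that pump head: a white round cap 46 mm across and 24 mm high, top 225 mm above the bench when up; its thin spout reaches 59 mm towards the stand's front (-x), 208 to 218 mm above the bench.
- stirrer_a: Loose stirrer, 170 mm long: a steel shaft 12 mm across and 95 mm long, then a round grey handle 22 mm across and 75 mm long; about 0.1 kg. Origin: the centre of the shaft's free end; z runs along the shaft to the handle (handle from z = 95 to 170 mm). At the start it lies in rest_a sloping at 45 degrees, handle up.
- stirrer_b: A second, identical stirrer, in rest_b.
- rest_a: Fixed steel rest, base 125 (x) x 55 mm, with a trough 24 mm wide sloping up at 45 degrees towards its +x, which holds the shaft of stirrer_a; the trough ends 80 mm along the shaft, so the handle is free all round. Origin: under its centre; the stirrer's lower end lies at (-55, 0, 24) mm in its frame.
- rest_b: Identical rest for stirrer_b.
- spare: Spare dispenser bottle, identical but with no rinse stand under its spout, fixed to the bench on the other side. Origin: under its centre; spout to its -x; top at 225 mm. Not to be pressed.
- spare_pump (a joint): Pump head of the spare dispenser: 0 up, 0.014 m fully down.
- amber: Bystander, loose: upright amber glass reagent bottle with black cap, 68 mm across, 165 mm high, often standing close to the stirrers. Origin: centre of its underside.
- beaker: Bystander, loose: open clear cup, 64 mm across, 90 mm high. Origin: centre of its underside.
- jar: Bystander, loose: grey lidded jar, 64 mm across, 80 mm high. Origin: centre of its underside.
- dishes: Bystander, loose: stack of glass dishes towards the back, 92 mm across, 30 mm high. Origin: centre of its underside.
- canister: Bystander, loose: white jar with black lid, 80 mm across, 130 mm high. Origin: centre of its underside.
- tipbox: Bystander, loose: blue box 80 x 120 x 55 mm towards the back. Origin: centre of its underside.

How it is judged:
By the outcome, as a careful person would: the job done as asked, in the order asked, and still so for the second after the job is handed in, with the robot touching nothing.
It also fails if it takes over 72 s, if anything falls off the work surface, if the arm or the gripper's body presses on something with over 40 N, if the wrist force passes 120 N, or if a joint passes its speed limit or range.

## Working session

There is one attempt and no reset: what is moved stays moved. The work goes in short steps, Python scripts to look and compute and a tool call to move; the robot and the scene stay as the last step left them, time stands still between calls to the robot, and variables do not carry over. Pictures are saved under pics/ and viewed, at most 10 in all, crops included, and the job is handed in when it is done.

Besides the shell and the picture viewer there is one more tool, called after "Emit:" as a command line: name --pt "numbers of a row" for each row, then --argument value for the rest. send_rows: Moves the arm, as the interface text tells. Its arguments: {"type":"object","properties":{"moves":{"type":"array"},"claw":{"type":"number"},"squeeze":{"type":"number"}},"required":["moves"]}

```bash
ls; mkdir -p pics
python3 - <<'E'
from rig import readout, imaging, bot
import cv2,numpy as np
for n in("top","side"):
    im=imaging.read_camera(n); cv2.imwrite(f"pics/{n}0.png",im[:,:,::-1]); p=imaging.camera_params(n)
    print(n,{k:np.round(v,4).tolist() for k,v in p.items()})
print(bot.hold_point_z, readout.observe())
E
```

```text
pics
top {'fx': 471.0386, 'fy': 471.0386, 'cx': 261.0983, 'cy': 185.6976, 'R': [[0.029, -0.9993, 0.0253], [-0.9859, -0.0328, -0.1644], [0.1651, -0.0201, -0.9861]], 't': [-0.0499, 0.6172, 1.4354]}
side {'fx': 480.2003, 'fy': 480.2003, 'cx': 253.208, 'cy': 184.0622, 'R': [[-0.7063, -0.7079, 0.0004], [-0.4165, 0.4152, -0.8088], [0.5724, -0.5714, -0.5881]], 't': [0.415, 0.3643, 1.2249]}
0.0187 {'time': 0.1, 'joint_pos': array([-1.44331835e+00,  2.63482674e-01, -4.88544391e-02,  1.25938909e+00,
       -1.78341339e-05,  1.41548263e+00]), 'dq': array([-0.00157234,  0.00070025,  0.00137922,  0.00123251,  0.00093904,
       -0.00034389]), 'joint_efforts': array([ 2.82838002e-03, -6.38575888e+01,  3.85062468e+01,  1.00083914e-02,
       -1.45898269e-05,  3.92081034e-09]), 'ee_pos': array([ 0.14644769, -0.50391687,  0.23087623]), 'tcp_rot': array([-3.14067122e+00, -1.26222414e-04,  2.82791625e-01]), 'contact_force': array([-0.37603625, -0.598893  ,  0.34903382]), 'wrist_torque': array([0.03379528, 0.00707833, 0.01827204]), 'grip_force': 0.0, 'width': 0.08533014572103598}
```

View pics/top0.png

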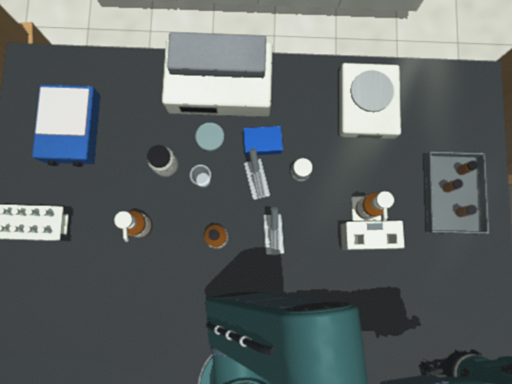

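View pics/side0.png

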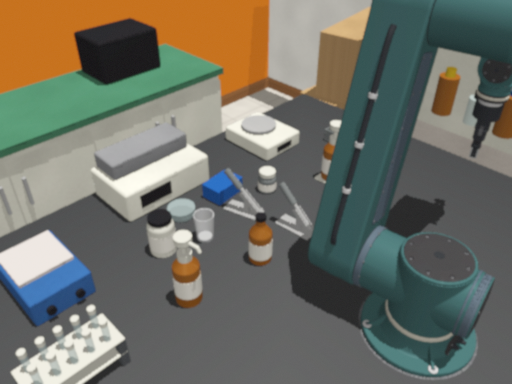

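Top view: stand at about (372,235) with wells at (360,239) and (392,239) and pump cap at (385,200). The spare is at (125,220) and the rests at (274,232) and (257,180). In the side view the arm hides the stand; the stirrers are near (240,190) and (295,210). I'll enlarge these areas.

Run:
```python
import cv2,numpy as np
t=cv2.imread("pics/top0.png");s=cv2.imread("pics/side0.png")
r=lambda im,x,y,w,h,k:cv2.resize(im[y:y+h,x:x+w],None,fx=k,fy=k,interpolation=cv2.INTER_CUBIC)
a=r(t,190,120,130,140,4);b=r(t,330,180,65+15,70,4)
c=np.zeros((560,800,3),np.uint8);c[:560,:520]=a;c[:b.shape[0],520:520+280]=b[:,:280]
b2=r(t,335,185,70,70,4);c[:280,520:800]=b2
b3=r(s,215,150,70,70,4);c[280:560,520:800]=b3
cv2.imwrite("pics/c1.png",c)
cv2.imwrite("pics/c2.png",r(s,190,150,130,95,6))
```

```text
(no output)
```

View pics/c1.png

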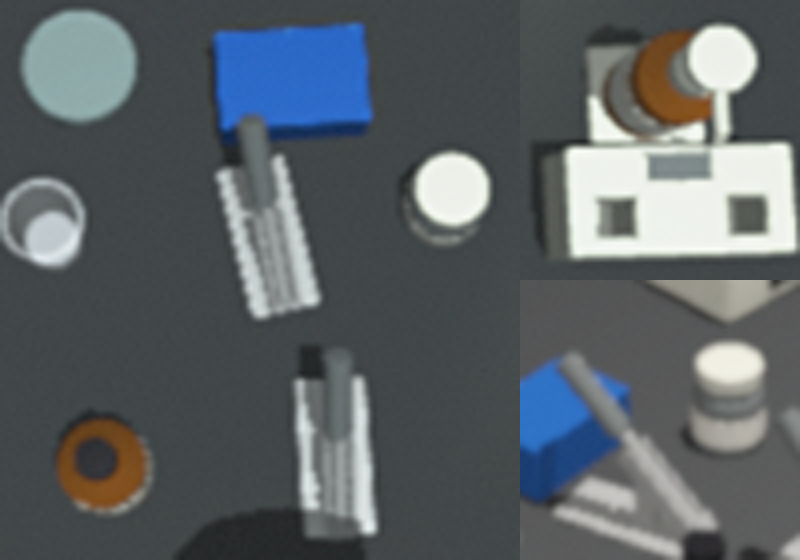

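View pics/c2.png

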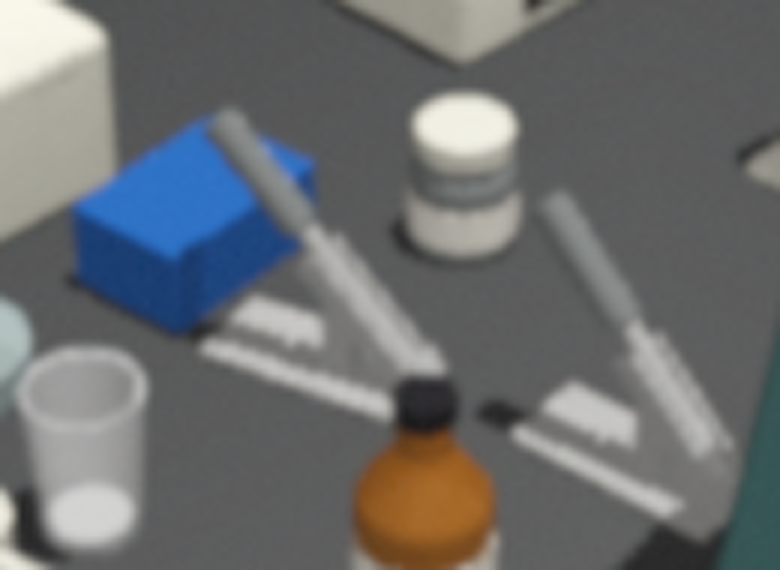

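Crops: stirrer handle ends (top view px) are about (252,150) and (274,209). In the side view they're about (228,170) and (283,184). Wells show as dark squares at (359,239) and (392,238), and the cap is at (385,199). Next I'll triangulate these.

```bash
cat > h.py <<'E'
from rig import readout, imaging, bot
import cv2,numpy as np
P={n:imaging.camera_params(n) for n in("top","side")}
def ray(n,u,v):
    p=P[n];R=np.array(p["R"]);t=np.array(p["t"])
    d=R.T@np.array([(u-p["cx"])/p["fx"],(v-p["cy"])/p["fy"],1]);return -R.T@t,d/np.linalg.norm(d)
def onz(n,u,v,z):
    o,d=ray(n,u,v);return o+d*(z-o[2])/d[2]
def tri(a,b):
    o1,d1=ray("top",*a);o2,d2=ray("side",*b)
    s=np.linalg.lstsq(np.c_[d1,-d2],o2-o1,rcond=None)[0];p,q=o1+s[0]*d1,o2+s[1]*d2
    return (p+q)/2,np.linalg.norm(p-q)
E
python3 - <<'E'
from h import *
np.set_printoptions(precision=4,suppress=True)
t=cv2.imread("pics/top0.png");g=cv2.cvtColor(t,cv2.COLOR_BGR2GRAY)
print("far",tri((252.3,150.3),(227.8,169.7)),tri((255.3,171),(240.5,188)),onz("top",252.3,150.3,.144),onz("top",255.3,171,.091))
print("near",tri((274.3,209.3),(282.7,183.5)),tri((274.3,229),(295.5,203)),onz("top",274.3,209.3,.144),onz("top",274.3,229,.091))
W=[]
for (u,v) in((359,239),(392,238)):
    w=g[v-8:v+9,u-8:u+9].astype(float);m=np.clip((200-w)/100,0,1);y,x=np.mgrid[v-8:v+9,u-8:u+9]
    c=((x*m).sum()/m.sum(),(y*m).sum()/m.sum());W.append(onz("top",*c,.095));print("well",c,m.sum(),W[-1])
d=W[0]-W[1];print("sep",np.linalg.norm(d),"yaw",np.arctan2(-d[0],d[1]))
# refined yaw from block top face edges
yaw=np.arctan2(-d[0],d[1]);m=(W[0]+W[1])/2
R=lambda a:np.array([[np.cos(a),-np.sin(a)],[np.sin(a),np.cos(a)]])
print("pump from wells",m[:2]+R(yaw)@[.102,0])
w=cv2.threshold(g[186:212,372:400],190,255,0)[1]
n,l,s,c=cv2.connectedComponentsWithStats(w);print(s,c+[372,186])
print("cap",onz("top",384.9,199.2,.225))
print("spare",onz("top",123,219,.225))
E
```

```text
far (array([ 0.7078, -0.0009,  0.1432]), np.float64(0.004900855970753026)) (array([ 0.6571, -0.0108,  0.0908]), np.float64(0.0005762971207720936)) [0.7095 0.0007 0.144 ] [ 0.6573 -0.0106  0.091 ]
near (array([ 0.5326, -0.071 ,  0.1422]), np.float64(0.004321768005747029)) (array([ 0.479 , -0.0745,  0.0933]), np.float64(0.002964496750287242)) [ 0.5341 -0.0696  0.144 ] [ 0.4803 -0.0737  0.091 ]
well (np.float64(359.17308232649617), np.float64(238.87735318909805)) 71.18 [ 0.4581 -0.3309  0.095 ]
well (np.float64(391.63041578224494), np.float64(238.290797852416)) 80.09 [ 0.4629 -0.4298  0.095 ]
sep 0.09894512157211381 yaw 0.0482191573378558
pump from wells [ 0.5624 -0.3754]
[[  0   0  28  26 508]
 [  5   6  17  20 220]] [[385.7303 197.9173]
 [384.9682 199.8455]]
cap [ 0.5627 -0.3735  0.225 ]
spare [0.4847 0.3473 0.225 ]
```

```bash
cat > plan.py <<'E'
import sys,json,numpy as np
from rig import readout
from scipy.spatial.transform import Rotation as Ro
np.set_printoptions(precision=4,suppress=True)
# usage: plan.py n x y z yaw tilt  -> hold point target, tool z tilted forward by tilt deg from down
HZ=.0187
def rot(yaw,tilt): return Ro.from_euler('z',yaw)*Ro.from_euler('x',np.pi)*Ro.from_euler('y',tilt,degrees=True)
def main(n,x,y,z,yaw,tilt):
    o=readout.observe();p=np.array(o["ee_pos"]);R=Ro.from_euler('xyz',o["tcp_rot"])
    T=rot(yaw,tilt);hp=p-HZ*R.as_matrix()[:,2];ht=np.array([x,y,z])
    dv=(R.inv()*T).as_rotvec();rows=[];P,C=p.copy(),R
    for i in range(1,n+1):
        Rt=R*Ro.from_rotvec(dv*i/n);pt=hp+(ht-hp)*i/n+HZ*Rt.as_matrix()[:,2]
        a=np.round(C.as_matrix().T@(pt-P)*1000,1);b=np.round(np.degrees((C.inv()*Rt).as_rotvec()),1)
        rows.append(list(map(float,[*a,*b])));P=P+C.as_matrix()@a/1000;C=C*Ro.from_rotvec(np.radians(b))
    print("hold now",hp,"axis",R.as_matrix()[:,2],"t",o["time"],"w",o["width"],"g",o["grip_force"]);print(json.dumps(rows))
    print("end hold",P-HZ*C.as_matrix()[:,2])
if __name__=="__main__": a=list(map(float,sys.argv[1:]));main(int(a[0]),*a[1:])
E
python3 plan.py 16 .509 -.072 .22 .07 0; python3 -c "
from plan import rot;print(rot(0,45).as_matrix())"
```

```text
hold now [ 0.1465 -0.5039  0.2496] axis [-0.0001  0.0009 -1.    ] t 0.1 w 0.08533014572103598 g 0.0
[[29.3, -19.6, 1.9, -0.0, -0.0, 0.8], [29.0, -20.0, 1.8, -0.0, -0.0, 0.7], [28.8, -20.4, 1.9, -0.0, -0.0, 0.8], [28.5, -20.7, 1.9, -0.0, -0.0, 0.7], [28.2, -21.1, 1.9, -0.0, -0.0, 0.8], [27.9, -21.5, 1.8, -0.0, 0.0, 0.8], [27.6, -21.9, 1.9, -0.0, 0.0, 0.7], [27.4, -22.2, 1.9, -0.0, 0.0, 0.8], [27.0, -22.6, 1.8, -0.0, 0.0, 0.8], [26.8, -23.0, 1.9, -0.0, 0.0, 0.7], [26.4, -23.3, 1.9, -0.0, 0.0, 0.8], [26.1, -23.7, 1.8, -0.0, 0.0, 0.7], [25.8, -23.9, 1.9, -0.0, 0.0, 0.8], [25.5, -24.4, 1.9, -0.0, 0.0, 0.8], [25.2, -24.7, 1.9, -0.0, 0.0, 0.7], [24.8, -25.0, 1.8, -0.1, 0.0, 0.8]]
end hold [ 0.509 -0.072  0.22 ]
[[ 0.7071  0.      0.7071]
 [ 0.     -1.     -0.    ]
 [ 0.7071  0.     -0.7071]]
```

Emit:
send_rows --pt "29 -20 2 0 0 0.8" --pt "29 -20 2 0 0 0.8" --pt "29 -20 2 0 0 0.8" --pt "28 -21 2 0 0 0.8" --pt "28 -21 2 0 0 0.8" --pt "28 -21 2 0 0 0.8" --pt "28 -22 2 0 0 0.8" --pt "27 -22 2 0 0 0.8" --pt "27 -23 2 0 0 0.8" --pt "27 -23 2 0 0 0.8" --pt "26 -23 2 0 0 0.8" --pt "26 -24 2 0 0 0.8" --pt "26 -24 2 0 0 0.8" --pt "25 -24 2 0 0 0.8" --pt "25 -25 2 0 0 0.8" --pt "25 -25 2 0 0 0" --pt "0 0 0 0 0 0" --pt "0 0 0 0 0 0" --claw -1

```text
time: 2.35
ee_pos: [0.5095, -0.0745, 0.1991]
tcp_rot: [-3.141, 0.001, 0.074]
contact_force: [-0.0, -0.2, 0.0]
width: 0.0853
grip_force: 0.0
```

```bash
python3 plan.py 8 .509 -.072 .119 .07 0; python3 -c "
from h import *
im=imaging.read_camera('top');s=imaging.read_camera('side')
r=lambda im,x,y,w,h,k:cv2.resize(im[y:y+h,x:x+w,::-1],None,fx=k,fy=k,interpolation=cv2.INTER_CUBIC)
cv2.imwrite('pics/d1.png',np.hstack([r(im,210,140,130,130,3),r(s,200,110,130,130,3)]))"
```

```text
hold now [ 0.5095 -0.0745  0.2178] axis [-0.0007  0.     -1.    ] t 2.35 w 0.08534456483466299 g 0.0
[[-0.0, -0.3, 12.3, -0.0, 0.0, 0.0], [-0.1, -0.3, 12.4, -0.0, 0.0, 0.1], [-0.0, -0.3, 12.3, -0.0, 0.0, -0.0], [-0.0, -0.3, 12.4, -0.0, 0.0, 0.0], [-0.1, -0.4, 12.3, -0.0, 0.0, 0.0], [-0.0, -0.3, 12.4, -0.0, 0.0, 0.1], [-0.0, -0.3, 12.3, -0.0, 0.0, -0.0], [-0.1, -0.3, 12.4, -0.0, 0.0, 0.0]]
end hold [ 0.509 -0.072  0.119]
```

View pics/d1.png

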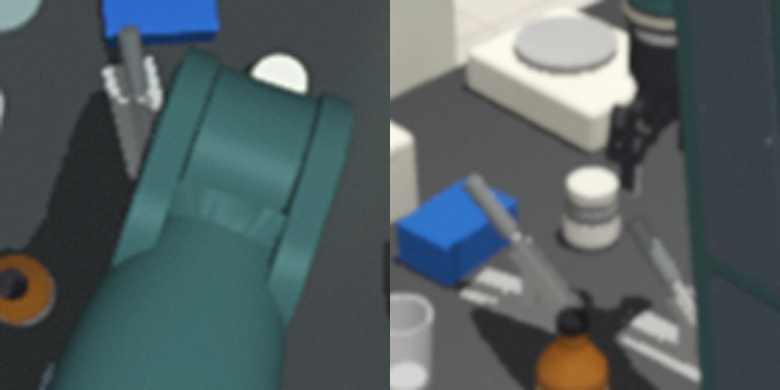

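The arm now hides the near stirrer from above. In the side view the open gripper hangs over the near stirrer's handle (crop (640,230)), as planned. Descending now, then closing.

Emit:
send_rows --pt "0 -0.5 12 0 0 0" --pt "0 -0.5 13 0 0 0" --pt "0 -0.5 12 0 0 0" --pt "0 -0.5 13 0 0 0" --pt "0 -0.5 12 0 0 0" --pt "0 0 12 0 0 0" --pt "0 0 12 0 0 0" --pt "0 0 12 0 0 0" --pt "0 0 0 0 0 0" --pt "0 0 0 0 0 0"

```text
time: 3.7
ee_pos: [0.5099, -0.0719, 0.1015]
tcp_rot: [3.141, -0.0, 0.073]
contact_force: [0.6, -0.6, 0.3]
width: 0.085
grip_force: 0.0
```

Emit:
send_rows --pt "0 0 0 0 0 0" --pt "0 0 0 0 0 0" --pt "0 0 0 0 0 0" --pt "0 0 0 0 0 0" --pt "0 0 0 0 0 0" --pt "0 0 0 0 0 0" --pt "0 0 0 0 0 0" --pt "0 0 0 0 0 0" --pt "0 0 0 0 0 0" --pt "0 0 0 0 0 0" --claw 1 --squeeze 60

```text
time: 4.95
ee_pos: [0.5099, -0.0718, 0.1014]
tcp_rot: [3.142, -0.0, 0.073]
contact_force: [0.9, -0.8, 5.6]
width: 0.0205
grip_force: 58.5
```

Emit:
send_rows --pt "0 0 -5 0 0 0" --pt "0 0 -10 0 0 0" --pt "0 0 -15 0 0 0" --pt "0 0 -20 0 0 0" --pt "0 0 -25 0 0 0" --pt "0 0 -25 0 0 0" --pt "0 0 -25 0 0 0" --pt "0 0 -25 0 0 0" --pt "0 0 -20 0 0 0" --pt "0 0 0 0 0 0" --pt "0 0 0 0 0 0"

```text
time: 6.32
ee_pos: [0.5094, -0.0718, 0.2706]
tcp_rot: [-3.141, 0.001, 0.073]
contact_force: [0.2, -0.1, -0.3]
width: 0.0203
grip_force: 58.7
```

```bash
python3 plan.py 18 .4629 -.4298 .30 -.85 45
```

```text
hold now [ 0.5094 -0.0718  0.2893] axis [-0.0008  0.0002 -1.    ] t 6.325 w 0.020251726637546288 g 58.678107261657715
[[-3.3, 20.0, -0.6, -1.2, 2.3, 2.8], [-2.3, 20.3, -0.4, -1.1, 2.3, 2.8], [-1.3, 20.3, -0.0, -1.2, 2.4, 2.8], [-0.4, 20.4, 0.3, -1.1, 2.3, 2.7], [0.6, 20.5, 0.6, -1.2, 2.3, 2.8], [1.5, 20.4, 1.1, -1.1, 2.3, 2.8], [2.5, 20.3, 1.5, -1.2, 2.3, 2.8], [3.3, 20.2, 2.0, -1.1, 2.3, 2.8], [4.2, 20.0, 2.6, -1.2, 2.4, 2.7], [5.0, 19.8, 3.0, -1.1, 2.3, 2.8], [5.8, 19.4, 3.7, -1.2, 2.3, 2.8], [6.6, 19.2, 4.2, -1.1, 2.3, 2.8], [7.3, 18.7, 4.9, -1.2, 2.3, 2.8], [8.0, 18.3, 5.5, -1.1, 2.4, 2.8], [8.6, 17.8, 6.2, -1.2, 2.3, 2.7], [9.1, 17.2, 6.8, -1.1, 2.3, 2.8], [9.7, 16.7, 7.6, -1.2, 2.3, 2.8], [10.1, 16.1, 8.2, -1.1, 2.3, 2.8]]
end hold [ 0.4629 -0.4298  0.3   ]
```

Emit:
send_rows --pt "-3.3 20.0 -0.6 -1.2 2.3 2.8" --pt "-2.3 20.3 -0.4 -1.1 2.3 2.8" --pt "-1.3 20.3 0 -1.2 2.4 2.8" --pt "-0.4 20.4 0.3 -1.1 2.3 2.7" --pt "0.6 20.5 0.6 -1.2 2.3 2.8" --pt "1.5 20.4 1.1 -1.1 2.3 2.8" --pt "2.5 20.3 1.5 -1.2 2.3 2.8" --pt "3.3 20.2 2.0 -1.1 2.3 2.8" --pt "4.2 20.0 2.6 -1.2 2.4 2.7" --pt "5.0 19.8 3.0 -1.1 2.3 2.8" --pt "5.8 19.4 3.7 -1.2 2.3 2.8" --pt "6.6 19.2 4.2 -1.1 2.3 2.8" --pt "7.3 18.7 4.9 -1.2 2.3 2.8" --pt "8.0 18.3 5.5 -1.1 2.4 2.8" --pt "8.6 17.8 6.2 -1.2 2.3 2.7" --pt "9.1 17.2 6.8 -1.1 2.3 2.8" --pt "9.7 16.7 7.6 -1.2 2.3 2.8" --pt "10.1 16.1 8.2 -1.1 2.3 2.8" --pt "0 0 0 0 0 0" --pt "0 0 0 0 0 0"

```text
time: 8.82
ee_pos: [0.4718, -0.4391, 0.2868]
tcp_rot: [-3.141, -0.784, -0.849]
contact_force: [-0.3, 0.2, -0.9]
width: 0.0202
grip_force: 58.7
```

```bash
python3 plan.py 4 .4629 -.4298 .30 -.85 45; python3 -c "
from h import *
im=imaging.read_camera('top');s=imaging.read_camera('side')
r=lambda im,x,y,w,h,k:cv2.resize(im[y:y+h,x:x+w,::-1],None,fx=k,fy=k,interpolation=cv2.INTER_CUBIC)
cv2.imwrite('pics/d2.png',np.hstack([r(im,300,150,130,150,3),r(s,290,30,130,150,3)]))"
```

```text
hold now [ 0.4631 -0.4292  0.3001] axis [ 0.4671 -0.5293 -0.7083] t 8.825 w 0.02022313880019582 g 58.671303391456604
[[0.1, 0.2, 0.1, -0.0, 0.0, 0.0], [0.0, 0.1, 0.0, -0.0, 0.0, 0.0], [0.1, 0.2, 0.1, -0.1, 0.1, 0.0], [0.0, 0.1, 0.1, 0.0, -0.0, 0.0]]
end hold [ 0.4629 -0.4298  0.3   ]
```

View pics/d2.png

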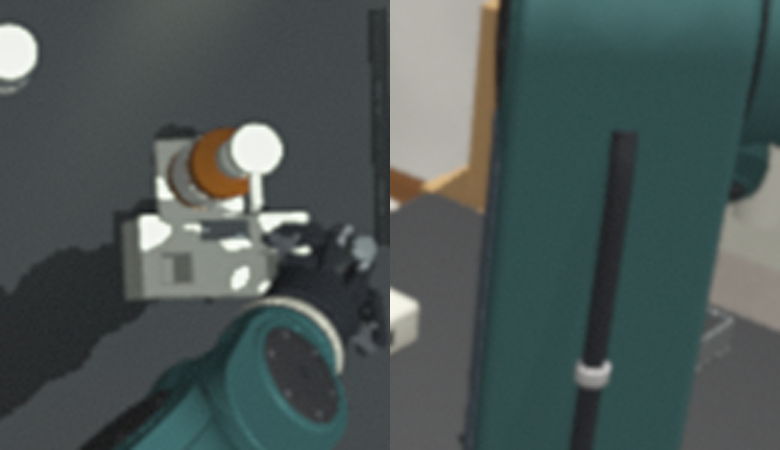

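The top crop shows the handle's end face at (363,248), px (420.7,232.3), with well0 hidden under the gripper. I'll check verticality from that point.

```bash
python3 -c "
from h import *
print(onz('top',420.7,232.3,.334))"
```

```text
[ 0.46514633 -0.43200123  0.334     ]
```

Emit:
send_rows --pt "-7 0 7 0 0 0" --pt "-7 0 7 0 0 0" --pt "-7 0 7 0 0 0" --pt "-7 0 7 0 0 0" --pt "-7 0 7 0 0 0" --pt "-7 0 7 0 0 0" --pt "-7 0 7 0 0 0" --pt "-7 0 7 0 0 0" --pt "-7 0 7 0 0 0" --pt "0 0 0 0 0 0" --pt "0 0 0 0 0 0"

```text
time: 10.3
ee_pos: [0.4722, -0.4399, 0.1986]
tcp_rot: [-3.14, -0.786, -0.851]
contact_force: [-0.4, 0.6, 0.4]
width: 0.0206
grip_force: 58.7
```

Emit:
send_rows --pt "-6 0 6 0 0 0" --pt "-6 0 6 0 0 0" --pt "-6 0 6 0 0 0" --pt "-6 0 6 0 0 0" --pt "-6 0 6 0 0 0" --pt "-6 0 6 0 0 0" --pt "-4 0 4 0 0 0" --pt "0 0 0 0 0 0" --pt "0 0 0 0 0 0"

```text
time: 11.42
ee_pos: [0.4722, -0.4398, 0.1421]
tcp_rot: [-3.14, -0.786, -0.851]
contact_force: [-0.1, 0.2, -0.0]
width: 0.0205
grip_force: 58.7
```

Emit:
send_rows --pt "-2 0 2 0 0 0" --pt "-2 0 2 0 0 0" --pt "-1 0 1 0 0 0" --pt "0 0 0 0 0 0" --pt "0 0 0 0 0 0"

```text
time: 12.05
ee_pos: [0.4721, -0.4397, 0.1348]
tcp_rot: [-3.14, -0.786, -0.851]
contact_force: [-0.8, 0.3, -0.6]
width: 0.02
grip_force: 58.7
```

Emit:
send_rows --pt "0 0 0 0 0 0" --pt "0 0 0 0 0 0" --pt "0 0 0 0 0 0" --pt "0 0 0 0 0 0" --pt "0 0 0 0 0 0" --pt "0 0 0 0 0 0" --claw -0.4

```text
time: 12.8
ee_pos: [0.4721, -0.4397, 0.1347]
tcp_rot: [-3.14, -0.785, -0.851]
contact_force: [-0.6, -0.3, 0.3]
width: 0.06
grip_force: 0.0
```

Emit:
send_rows --pt "0 0 -10 0 0 0" --pt "0 0 -20 0 0 0" --pt "0 0 -25 0 0 0" --pt "0 0 -25 0 0 0" --pt "0 0 -25 0 0 0" --pt "0 0 -20 0 0 0" --pt "0 0 -10 0 0 0" --pt "0 0 0 0 0 0"

```text
time: 13.8
ee_pos: [0.4089, -0.368, 0.2308]
tcp_rot: [-3.14, -0.787, -0.851]
contact_force: [-0.4, -0.4, 0.0]
width: 0.0598
grip_force: 0.0
```

```bash
python3 plan.py 18 .6845 -.0049 .26 .2 0;  python3 -c "
from h import *
im=imaging.read_camera('top')
r=lambda im,x,y,w,h,k:cv2.resize(im[y:y+h,x:x+w,::-1],None,fx=k,fy=k,interpolation=cv2.INTER_CUBIC)
cv2.imwrite('pics/d3.png',np.hstack([r(im,210,140,100,110,4),r(im,330,170,100,110,4)]))"
```

```text
hold now [ 0.4002 -0.358   0.244 ] axis [ 0.468  -0.5313 -0.7062] t 13.8 w 0.059824709527516486 g 0.0
[[-3.2, -25.2, -3.7, 1.3, -2.3, -3.2], [-1.9, -25.4, -3.0, 1.3, -2.2, -3.1], [-0.7, -25.5, -2.5, 1.3, -2.3, -3.2], [0.7, -25.5, -1.9, 1.3, -2.3, -3.1], [1.9, -25.4, -1.4, 1.3, -2.2, -3.2], [3.3, -25.3, -1.0, 1.4, -2.3, -3.2], [4.6, -25.0, -0.6, 1.3, -2.3, -3.1], [6.0, -24.7, -0.2, 1.3, -2.2, -3.2], [7.3, -24.3, -0.0, 1.3, -2.3, -3.2], [8.6, -23.8, 0.2, 1.3, -2.3, -3.1], [9.8, -23.3, 0.3, 1.3, -2.2, -3.2], [11.2, -22.6, 0.4, 1.3, -2.3, -3.1], [12.3, -21.9, 0.4, 1.3, -2.3, -3.2], [13.6, -21.2, 0.3, 1.3, -2.2, -3.2], [14.7, -20.3, 0.2, 1.3, -2.3, -3.1], [15.7, -19.5, 0.0, 1.3, -2.3, -3.2], [16.8, -18.5, -0.2, 1.3, -2.2, -3.2], [17.8, -17.5, -0.6, 1.4, -2.3, -3.1]]
end hold [ 0.6845 -0.0049  0.26  ]
```

View pics/d3.png

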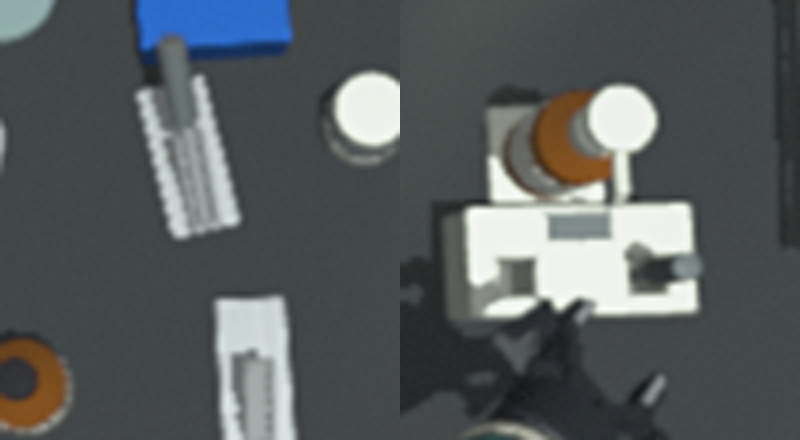

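The right crop shows stirrer 1 standing in well0, handle end at (685,265), with the left well free. The far stirrer is unmoved, handle end at left crop (172,42). Moving to it.

Emit:
send_rows --pt "-3.2 -25.2 -3.7 1.3 -2.3 -3.2" --pt "-1.9 -25.4 -3.0 1.3 -2.2 -3.1" --pt "-0.7 -25.5 -2.5 1.3 -2.3 -3.2" --pt "0.7 -25.5 -1.9 1.3 -2.3 -3.1" --pt "1.9 -25.4 -1.4 1.3 -2.2 -3.2" --pt "3.3 -25.3 -1.0 1.4 -2.3 -3.2" --pt "4.6 -25.0 -0.6 1.3 -2.3 -3.1" --pt "6.0 -24.7 -0.2 1.3 -2.2 -3.2" --pt "7.3 -24.3 0 1.3 -2.3 -3.2" --pt "8.6 -23.8 0.2 1.3 -2.3 -3.1" --pt "9.8 -23.3 0.3 1.3 -2.2 -3.2" --pt "11.2 -22.6 0.4 1.3 -2.3 -3.1" --pt "12.3 -21.9 0.4 1.3 -2.3 -3.2" --pt "13.6 -21.2 0.3 1.3 -2.2 -3.2" --pt "14.7 -20.3 0.2 1.3 -2.3 -3.1" --pt "15.7 -19.5 0.0 1.3 -2.3 -3.2" --pt "16.8 -18.5 -0.2 1.3 -2.2 -3.2" --pt "17.8 -17.5 -0.6 1.4 -2.3 -3.1" --pt "0 0 0 0 0 0" --pt "0 0 0 0 0 0" --claw -1

```text
time: 16.35
ee_pos: [0.6847, -0.0053, 0.2398]
tcp_rot: [-3.14, 0.001, 0.199]
contact_force: [-0.3, 0.2, 0.5]
width: 0.0858
grip_force: 0.0
```

```bash
python3 plan.py 8 .6845 -.0049 .119 .22 0
```

```text
hold now [ 0.6847 -0.0053  0.2585] axis [-0.0016  0.0014 -1.    ] t 16.35 w 0.08576625610599484 g 0.0
[[0.0, -0.0, 17.4, -0.0, 0.0, -0.1], [0.0, -0.0, 17.5, -0.0, 0.0, -0.2], [0.0, -0.1, 17.4, -0.0, 0.0, -0.1], [0.0, 0.0, 17.4, -0.0, 0.0, -0.2], [0.0, -0.0, 17.5, -0.1, 0.0, -0.1], [0.0, -0.1, 17.4, 0.0, 0.1, -0.2], [0.0, -0.0, 17.4, 0.0, -0.0, -0.1], [-0.0, -0.1, 17.5, 0.0, -0.0, -0.2]]
end hold [ 0.6845 -0.0049  0.119 ]
```

Emit:
send_rows --pt "0 0 17 0 0 -0.2" --pt "0 0 17 0 0 -0.2" --pt "0 0 17 0 0 -0.2" --pt "0 0 17 0 0 -0.2" --pt "0 0 17 0 0 -0.2" --pt "0 0 17 0 0 -0.2" --pt "0 0 17 0 0 0" --pt "0 0 10 0 0 0" --pt "0 0 8 0 0 0" --pt "0 0 0 0 0 0" --pt "0 0 0 0 0 0"

```text
time: 17.73
ee_pos: [0.6848, -0.0048, 0.1044]
tcp_rot: [-3.14, -0.0, 0.221]
contact_force: [-0.1, 0.4, -0.2]
width: 0.0855
grip_force: 0.0
```

Emit:
send_rows --pt "0 0 0 0 0 0" --pt "0 0 0 0 0 0" --pt "0 0 0 0 0 0" --pt "0 0 0 0 0 0" --pt "0 0 0 0 0 0" --pt "0 0 0 0 0 0" --pt "0 0 0 0 0 0" --pt "0 0 0 0 0 0" --pt "0 0 0 0 0 0" --pt "0 0 0 0 0 0" --claw 1 --squeeze 60

```text
time: 18.98
ee_pos: [0.6847, -0.0048, 0.104]
tcp_rot: [-3.14, 0.0, 0.221]
contact_force: [3.8, -1.4, 3.6]
width: 0.0203
grip_force: 58.4
```

Emit:
send_rows --pt "0 0 -5 0 0 0" --pt "0 0 -10 0 0 0" --pt "0 0 -15 0 0 0" --pt "0 0 -20 0 0 0" --pt "0 0 -25 0 0 0" --pt "0 0 -25 0 0 0" --pt "0 0 -25 0 0 0" --pt "0 0 -25 0 0 0" --pt "0 0 -20 0 0 0" --pt "0 0 0 0 0 0" --pt "0 0 0 0 0 0"

```text
time: 20.35
ee_pos: [0.6845, -0.0049, 0.2733]
tcp_rot: [-3.14, 0.001, 0.221]
contact_force: [-0.1, -0.4, -1.9]
width: 0.0197
grip_force: 58.2
```

```bash
python3 plan.py 18 .4581 -.3309 .30 -.6 45
```

```text
hold now [ 0.6845 -0.005   0.292 ] axis [-0.0015  0.0018 -1.    ] t 20.35 w 0.01974820217860066 g 58.223095536231995
[[-15.5, 15.3, -0.5, -1.0, 2.4, 2.5], [-14.8, 15.9, -0.8, -1.1, 2.3, 2.4], [-14.0, 16.7, -1.2, -1.0, 2.4, 2.5], [-13.3, 17.2, -1.5, -1.0, 2.3, 2.5], [-12.5, 18.0, -1.8, -1.0, 2.4, 2.5], [-11.6, 18.4, -1.9, -1.1, 2.4, 2.4], [-10.8, 19.1, -2.1, -1.0, 2.3, 2.5], [-9.8, 19.5, -2.3, -1.0, 2.4, 2.5], [-8.9, 20.1, -2.3, -1.1, 2.4, 2.4], [-8.0, 20.4, -2.3, -1.0, 2.3, 2.5], [-7.0, 20.9, -2.3, -1.0, 2.4, 2.5], [-6.0, 21.2, -2.2, -1.1, 2.3, 2.5], [-5.0, 21.6, -2.1, -1.0, 2.4, 2.4], [-4.0, 21.8, -1.9, -1.0, 2.4, 2.5], [-3.0, 22.0, -1.8, -1.0, 2.3, 2.5], [-2.0, 22.2, -1.5, -1.1, 2.4, 2.5], [-1.0, 22.3, -1.1, -1.0, 2.3, 2.4], [-0.0, 22.3, -0.8, -1.0, 2.4, 2.5]]
end hold [ 0.4581 -0.3309  0.3   ]
```

Emit:
send_rows --pt "-15.5 15.3 -0.5 -1.0 2.4 2.5" --pt "-14.8 15.9 -0.8 -1.1 2.3 2.4" --pt "-14.0 16.7 -1.2 -1.0 2.4 2.5" --pt "-13.3 17.2 -1.5 -1.0 2.3 2.5" --pt "-12.5 18.0 -1.8 -1.0 2.4 2.5" --pt "-11.6 18.4 -1.9 -1.1 2.4 2.4" --pt "-10.8 19.1 -2.1 -1.0 2.3 2.5" --pt "-9.8 19.5 -2.3 -1.0 2.4 2.5" --pt "-8.9 20.1 -2.3 -1.1 2.4 2.4" --pt "-8.0 20.4 -2.3 -1.0 2.3 2.5" --pt "-7.0 20.9 -2.3 -1.0 2.4 2.5" --pt "-6.0 21.2 -2.2 -1.1 2.3 2.5" --pt "-5.0 21.6 -2.1 -1.0 2.4 2.4" --pt "-4.0 21.8 -1.9 -1.0 2.4 2.5" --pt "-3.0 22.0 -1.8 -1.0 2.3 2.5" --pt "-2.0 22.2 -1.5 -1.1 2.4 2.5" --pt "-1.0 22.3 -1.1 -1.0 2.3 2.4" --pt "0 22.3 -0.8 -1.0 2.4 2.5" --pt "0 0 0 0 0 0" --pt "0 0 0 0 0 0"

```text
time: 22.85
ee_pos: [0.4691, -0.338, 0.2867]
tcp_rot: [-3.141, -0.785, -0.6]
contact_force: [0.3, -0.2, -1.0]
width: 0.0205
grip_force: 58.3
```

```bash
python3 plan.py 2 .4581 -.3309 .30 -.6 45; python3 -c "
from h import *
im=imaging.read_camera('top');s=imaging.read_camera('side')
r=lambda im,x,y,w,h,k:cv2.resize(im[y:y+h,x:x+w,::-1],None,fx=k,fy=k,interpolation=cv2.INTER_CUBIC)
cv2.imwrite('pics/d4.png',np.hstack([r(im,320,170,100,110,4),r(s,260,80,100,110,4)]))"
```

```text
hold now [ 0.4582 -0.3305  0.3   ] axis [ 0.5838 -0.3982 -0.7076] t 22.85 w 0.02049112034346354 g 58.29294741153717
[[0.1, 0.2, 0.0, -0.0, 0.0, 0.0], [0.0, 0.2, 0.1, -0.1, 0.0, 0.0]]
end hold [ 0.4581 -0.3309  0.3   ]
```

View pics/d4.png

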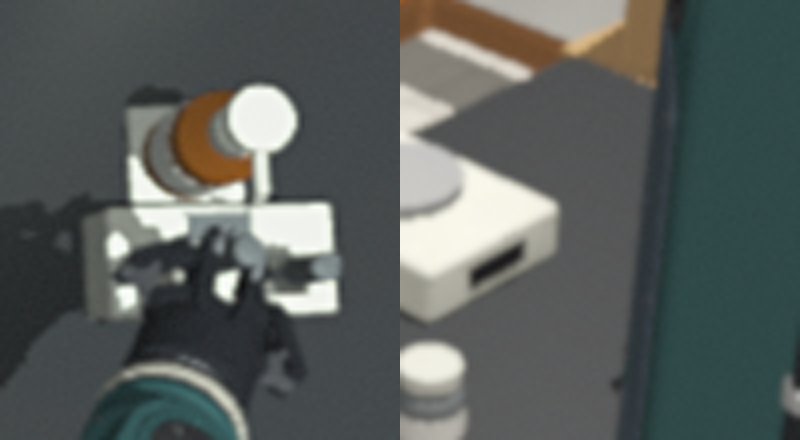

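The top crop shows the held handle's end at (249,248), px (382,231.7), and stirrer 1 still standing. I'll check verticality again.

```bash
python3 -c "
from h import *
print(onz('top',382,231.7,.330))"
```

```text
[ 0.46393934 -0.33462484  0.33      ]
```

Emit:
send_rows --pt "-7 0 7 0 0 0" --pt "-7 0 7 0 0 0" --pt "-7 0 7 0 0 0" --pt "-7 0 7 0 0 0" --pt "-4 0 4 0 0 0" --pt "0 0 0 0 0 0"

```text
time: 23.7
ee_pos: [0.4692, -0.3384, 0.2414]
tcp_rot: [-3.14, -0.785, -0.601]
contact_force: [-0.1, -1.6, -0.5]
width: 0.0204
grip_force: 58.3
```

```bash
python3 -c "
from h import *
im=imaging.read_camera('top')
cv2.imwrite('pics/d5.png',cv2.resize(im[205:265,335:415,::-1],None,fx=10,fy=10,interpolation=cv2.INTER_CUBIC))
p=P['top'];R=np.array(p['R'])
for X in([.4583,-.331,.285],[.4583,-.331,.21],[.4583,-.331,.115]):
  c=R@X+np.array(p['t']);print(c[0]/c[2]*p['fx']+p['cx'],c[1]/c[2]*p['fy']+p['cy'])
"
```

```text
375.8852322290121 234.97620018673769
368.7272337353677 236.62595245410878
360.7427053885529 238.46620064021036
```

View pics/d5.png

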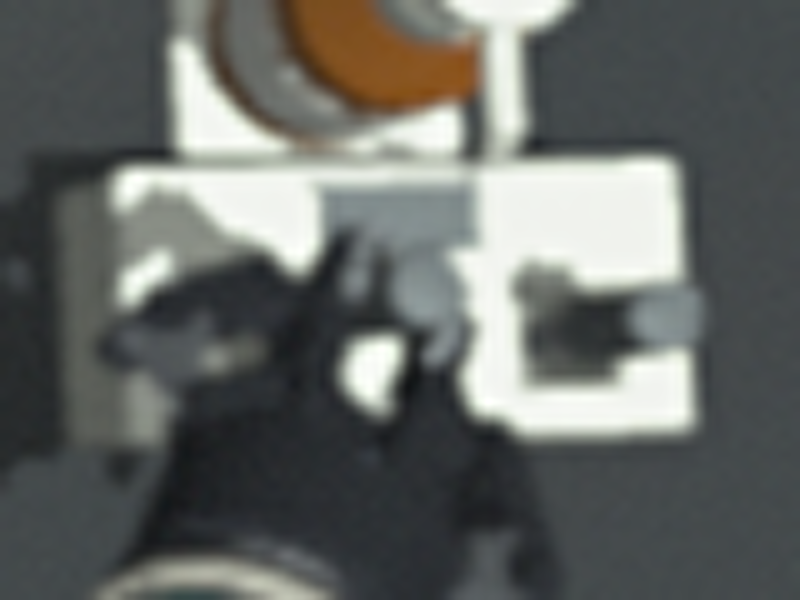

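Handle end at crop (428,283), px (377.4,232.9), against (375.9,235.0) expected. So it leans a few degrees forward along the tool. I'll tilt the tool 6° more and go down gently, watching the force.

Emit:
send_rows --pt "1 0 0 0 3 0" --pt "1 0 0 0 3 0" --pt "0 0 0 0 0 0" --pt "-3.1 0 2.5 0 0 0" --pt "-3.1 0 2.5 0 0 0" --pt "-3.1 0 2.5 0 0 0" --pt "-3.1 0 2.5 0 0 0" --pt "-3.1 0 2.5 0 0 0" --pt "-3.1 0 2.5 0 0 0" --pt "0 0 0 0 0 0" --pt "0 0 0 0 0 0"

```text
time: 25.12
ee_pos: [0.4704, -0.3392, 0.2196]
tcp_rot: [-3.141, -0.891, -0.6]
contact_force: [-0.0, 0.4, -1.5]
width: 0.0201
grip_force: 58.3
```

```bash
python3 plan.py 1 .4581 -.3309 .152 -.6 51; python3 -c "
from h import *
im=imaging.read_camera('top')
w=im[225:245,370:385].astype(int);print(w.mean(2).round().astype(int))"
```

```text
hold now [ 0.4584 -0.331   0.2314] axis [ 0.6421 -0.4386 -0.6288] t 25.125 w 0.020141986364921198 g 58.25502634048462
[[-61.9, 0.1, 49.7, -0.0, -0.0, -0.0]]
end hold [ 0.4581 -0.3309  0.152 ]
[[137 138 138 138 136 138 138 136 137 136 136 140 178 228 242]
 [137 138 140 140 140 139 139 139 139 139 137 141 179 229 242]
 [137 139 138 138 140 140 139 138 138 137 136 140 177 228 242]
 [150 141 126 135 137 135 134 136 133 133 132 134 164 223 241]
 [149 147 153 159 159 154 160 167 168 168 166 166 186 224 240]
 [128 161 198 207 198 196 215 234 238 236 235 235 234 238 242]
 [ 89 115 148 158 158 165 199 235 244 245 244 243 241 242 242]
 [ 62  78 112 129 134 137 158 199 233 243 242 242 241 241 242]
 [ 63  95 128 139 141 140 141 155 194 230 242 241 241 241 242]
 [ 67 109 141 147 150 147 143 141 159 209 236 242 241 242 242]
 [ 72 116 144 151 152 151 148 142 151 197 235 243 242 241 242]
 [ 61 106 140 150 152 151 150 142 140 167 225 242 242 241 242]
 [ 66  84 116 141 151 150 145 142 125 118 184 235 242 242 242]
 [151 138 123 116 127 130 135 141 116  95 170 234 242 241 242]
 [239 238 200 112  77 102 132 137 103 113 199 241 242 241 242]
 [246 248 216 106  51 100 140 131  97 155 230 244 242 241 242]
 [245 239 175  78  62 106 129 109 101 189 243 244 241 241 242]
 [245 226 130  47  47  77  85  75 119 211 244 243 241 241 241]
 [240 191  96  28  37  49  49  74 153 231 244 242 241 240 241]
 [232 153  61  28  42  47  43  80 163 235 245 242 241 241 241]]
```

The end disc is now centred near px (374.5,234.5) against (373.6,235.5) expected, within a few mm. There's no contact force and the tip is at the mouth, so I'll go on down.

Emit:
send_rows --pt "-3.1 0 2.5 0 0 0" --pt "-3.1 0 2.5 0 0 0" --pt "-3.1 0 2.5 0 0 0" --pt "-3.1 0 2.5 0 0 0" --pt "0 0 0 0 0 0"

```text
time: 25.8
ee_pos: [0.4742, -0.3426, 0.2114]
tcp_rot: [3.138, -0.907, -0.595]
contact_force: [-2.7, 4.8, 37.0]
width: 0.0202
grip_force: 59.1
```

Emit:
send_rows --pt "-4.7 0 3.8 0 0 0" --pt "-4.7 0 3.8 0 0 0" --pt "-4.7 0 3.8 0 0 0" --pt "-4.7 0 3.8 0 0 0" --pt "0 0 0 0 0 0"

```text
time: 26.42
ee_pos: [0.4746, -0.3435, 0.1877]
tcp_rot: [3.136, -0.908, -0.595]
contact_force: [-4.0, 1.8, 38.6]
width: 0.0191
grip_force: 60.5
```

Emit:
send_rows --pt "-4.7 0 3.8 0 0 0" --pt "-4.7 0 3.8 0 0 0" --pt "-4.7 0 3.8 0 0 0" --pt "-4.7 0 3.8 0 0 0" --pt "-4.7 0 3.8 0 0 0" --pt "0 0 0 0 0 0" --pt "0 0 0 0 0 0"

```text
time: 27.3
ee_pos: [0.4704, -0.3391, 0.149]
tcp_rot: [-3.141, -0.89, -0.601]
contact_force: [-0.1, 0.2, -0.2]
width: 0.0002
grip_force: 0.1
```

The tip hit the rim and the stirrer has slipped out of the grip. I shouldn't have batched those moves. Looking now.

```bash
python3 -c "
from h import *
im=imaging.read_camera('top');s=imaging.read_camera('side')
r=lambda im,x,y,w,h,k:cv2.resize(im[y:y+h,x:x+w,::-1],None,fx=k,fy=k,interpolation=cv2.INTER_CUBIC)
cv2.imwrite('pics/d6.png',np.vstack([np.hstack([r(im,300,165,130,100,3),np.zeros((300,10,3),np.uint8),r(s,260,90,130,100,3)]),r(im,0,130,511,190,1.5)[:,:0].repeat(0,1) if 0 else np.zeros((1,790,3),np.uint8)]))"
```

```text
(no output)
```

View pics/d6.png

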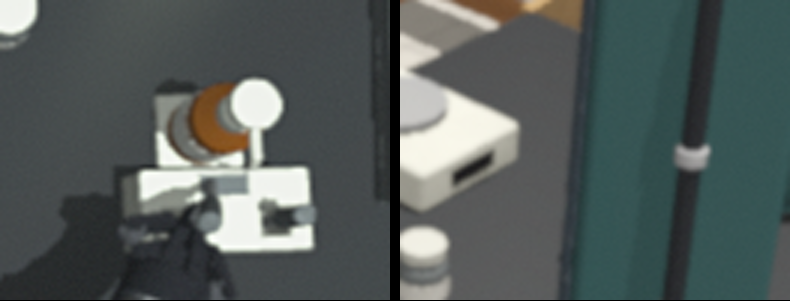

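Picture (last of my 10 views): the stirrer is still upright near well1, handle end about px (369,237.5), right by the closed fingertips. Stirrer 1 is still in well0. From here I measure numerically only.

```bash
python3 -c "
from h import *
np.set_printoptions(linewidth=220,precision=4,suppress=True)
im=imaging.read_camera('top')
print(im[226:250,350:380].astype(int).mean(2).round().astype(int))
for z in(.178,.2,.265): print(onz('top',369.2,237.4,z))
print('first',onz('top',401,236,.178))
print(readout.observe()['contact_force'])
"
```

```text
[[241 241 241 242 243 244 243 241 242 243 243 243 243 232 204 173 128  79  69  69  84 104 124 137 138 140 140 139 140 138]
 [242 242 244 243 242 242 230 207 194 197 196 198 194 174 148 134 112  76  66  73  87 105 125 139 141 140 139 138 138 138]
 [243 242 241 231 206 194 175 147 140 142 141 141 141 136 135 145 138  95  73  73  85 104 124 138 138 134 135 134 135 134]
 [231 207 193 175 149 141 140 134 135 135 136 134 132 135 159 203 207 149  96  71  76  96 120 147 155 154 159 165 168 168]
 [187 147 142 139 135 135 136 136 138 137 137 140 152 162 200 241 242 185 108  63  64  78 118 174 210 216 225 235 236 236]
 [147 135 136 136 138 139 139 138 139 138 138 150 183 199 198 223 206 141  80  55  58  64 103 177 232 242 242 243 244 243]
 [136 138 139 139 138 140 139 139 140 140 138 143 161 157 132 138 124  79  52  51  59  61  83 155 228 244 243 241 241 241]
 [139 141 140 137 136 135 133 134 132 134 130 120 107  86  62  67  70  52  45  53  59  61  74 132 217 244 243 241 241 241]
 [137 137 135 125 116 112 112 112 114 114 106  86  55  39  47  65  67  51  53  63  68  66  71 123 214 244 243 241 24
[... 1288 characters left out ...]
36  31  35  44  45  52  94 169 234 246 245 243 242 241 241 241 241 241]
 [ 51  47  48  47  36  34  43  47  51  50  45  35  34  33  37  45  47  44  58  96 145 172 197 232 245 245 244 244 244 244]
 [ 47  50  50  43  37  42  47  48  46  50  45  41  31  31  38  47  48  47  46  48  61  77 120 203 245 247 246 246 245 245]
 [ 49  50  50  42  42  47  50  47  48  50  50  45  37  35  45  50  51  51  45  42  36  40  73 139 185 191 189 189 189 187]
 [ 50  53  50  43  43  48  52  51  50  48  50  51  43  40  47  50  51  50  47  42  42  43  49  75  97 101 101  98 100  98]]
[ 0.4582 -0.3404  0.178 ]
[ 0.4568 -0.3348  0.2   ]
[ 0.4527 -0.3184  0.265 ]
first [ 0.465  -0.4318  0.178 ]
[-0.0212 -0.3263 -0.8157]
```

```bash
python3 -c "
from h import *
np.set_printoptions(precision=3,suppress=True)
o=readout.observe();print(o['wrist_torque'],o['contact_force'],o['width'],o['ee_pos'],o['tcp_rot'])
im=imaging.read_camera('side').astype(int)
p=P['side'];R=np.array(p['R'])
for X in([.4527,-.318,.265],[.457,-.341,.176],[.432,-.322,.095]):
  c=R@X+np.array(p['t']);u,v=c[0]/c[2]*p['fx']+p['cx'],c[1]/c[2]*p['fy']+p['cy'];print(u,v,im[int(v),int(u)])
t=imaging.read_camera('top').astype(int)
print(t[234:243,358:374,0]);print(t[234:243,358:374,2]-t[234:243,358:374,0])
"
```

```text
[ 0.386  0.583 -0.025] [-0.021 -0.326 -0.816] -0.0002129057069855521 [ 0.47  -0.339  0.149] [-3.141 -0.891 -0.6  ]
355.1293692854928 129.8097586893074 [36 43 44]
354.7613266657569 150.60169312405256 [38 38 41]
354.5891915224536 176.22066736971627 [45 49 49]
[[114 114 106  84  58  37  43  62  62  48  51  59  65  66  68 121]
 [ 94  94  80  51  32  35  60  76  69  62  75  90  93  88  81 121]
 [ 77  79  60  37  32  49  73  83  74  88 107 117 123 119 108 128]
 [ 58  53  40  27  34  61  81  82  82 103 118 125 127 128 125 141]
 [ 43  34  32  29  36  54  73  76  89 111 121 123 126 126 124 147]
 [ 41  35  32  34  33  44  57  68  89 114 120 119 120 121 121 155]
 [ 36  37  44  40  37  42  48  68  89 107 116 119 116 115 130 185]
 [ 36  40  47  43  43  43  40  52  71  90 109 114 124 132 170 223]
 [ 38  44  47  47  44  35  31  40  50  66  91 137 176 197 222 239]]
[[-3 -3 -2 -2 -1  2  6  6  6  4  4  5  6  5  7  0]
 [-2 -2  0  0  3  5  6  6  5  5  7  8  9  8  8  2]
 [ 0 -1 -2  2  4  4  6  6  5  7  9 10 10 11 10  3]
 [ 3  3  2  4  4  5  6  5  7 11 10 11 11 12 10  4]
 [ 7  5  4  4  6  5  5  5  7 10  9 10 10 11 12  6]
 [ 6  5  5  3  5  5  5  6  8 11 12 10 11 10 11  5]
 [ 7  6  7  9  8  5  6  5  6 11 10 10 11 12 10  2]
 [ 7  8  6 10  7  5  5  5  7  9  9 11  9  8  2 -2]
 [ 8  8  7  7  8  6  6  5  8  9  8  5  3 -1 -2 -2]]
```

Emit:
send_rows --pt "1.55 0 -1.25 0 0 0" --pt "1.55 0 -1.25 0 0 0" --pt "1.55 0 -1.25 0 0 0" --pt "1.55 0 -1.25 0 0 0" --pt "0 0 0 0 0 0"

```text
time: 28.18
ee_pos: [0.4705, -0.3392, 0.1574]
tcp_rot: [-3.141, -0.891, -0.6]
contact_force: [0.5, 1.0, -1.0]
width: 0.0001
grip_force: 0.1
```

```bash
python3 -c "
from h import *
o=readout.observe();print(o['wrist_torque'],o['contact_force'])
t=imaging.read_camera('top').astype(int)
print(t[232:243,358:378,0])
"
```

```text
[0.35012861 0.59592109 0.0356808 ] [ 0.45395404  1.01070811 -0.97425772]
[[138 140 137 152 202 223 171 127 111  76  50  59  72  74  67  93 177 238
  244 243]
 [133 133 134 135 150 142  90  56  57  55  72  97 113 114 105 100 154 227
  243 242]
 [113 118 116 103  86  65  43  51  67  76  97 118 126 132 126 120 153 222
  242 242]
 [ 86  96  94  74  45  28  38  66  81  95 112 122 126 131 132 130 160 222
  242 242]
 [ 66  78  77  51  31  34  69  94  98 101 118 122 124 125 126 132 168 226
  242 242]
 [ 53  59  56  39  30  54 104 133 118  99 112 121 123 123 121 131 181 232
  242 242]
 [ 44  45  43  39  38  57 101 122 110  99 109 117 118 116 117 135 189 234
  241 241]
 [ 42  42  41  45  45  48  75  89  99 113 111 106 116 134 151 184 225 240
  242 241]
 [ 42  40  39  43  49  45  54  66  95 110  92  91 144 197 227 236 241 242
  241 241]
 [ 34  39  42  44  48  39  39  46  68  73  67 113 195 240 243 243 242 241
  241 241]
 [ 33  41  46  45  47  41  33  33  45  47  73 152 232 246 244 242 241 241
  240 241]]
```

The disc moved with the hand and the wrist carries about 1 N. So the stirrer's shaft is caged between the shut fingers and hangs by its handle shoulder. I'll lift it slowly.

Emit:
send_rows --pt "3.1 0 -2.5 0 0 0" --pt "3.9 0 -3.1 0 0 0" --pt "3.9 0 -3.1 0 0 0" --pt "3.9 0 -3.1 0 0 0" --pt "3.9 0 -3.1 0 0 0" --pt "3.9 0 -3.1 0 0 0" --pt "3.9 0 -3.1 0 0 0" --pt "3.1 0 -2.5 0 0 0" --pt "0 0 0 0 0 0"

```text
time: 29.35
ee_pos: [0.4707, -0.3394, 0.1954]
tcp_rot: [-3.141, -0.891, -0.6]
contact_force: [-0.7, -0.5, 0.5]
width: -0.0003
grip_force: 0.0
```

```bash
python3 -c "
from h import *
np.set_printoptions(linewidth=220)
o=readout.observe();print(o['wrist_torque'],o['contact_force'])
t=imaging.read_camera('top').astype(int)
print(t[222:250,352:386,0])
"
```

```text
[0.40926837 0.52969606 0.04151983] [-0.67384505 -0.5030619   0.5430506 ]
[[189 152 184 228 231 229 230 232 234 235 236 236 236 234 229 230 232 232 231 231 232 229 222 218 218 218 218 217 211 190 196 231 237 238]
 [167 142 163 202 215 218 224 234 242 243 243 243 242 232 206 187 187 188 190 188 189 182 175 173 173 172 173 175 168 160 189 233 242 242]
 [123 115 121 137 151 160 182 215 236 242 242 242 243 238 211 152 134 135 136 136 136 135 135 134 133 133 133 135 132 136 174 228 242 241]
 [111 117 119 125 132 142 163 198 232 241 241 241 242 243 224 152 123 129 130 129 130 129 129 130 129 130 130 129 128 135 173 228 241 241]
 [129 132 136 138 139 146 172 215 236 241 241 241 242 243 226 150 126 131 133 132 132 131 131 132 131 131 131 132 129 134 175 228 242 241]
 [140 143 138 137 133 142 188 232 242 243 241 241 242 243 225 149 126 132 133 133 132 132 132 132 132 130 130 130 127 133 171 227 242 241]
 [151 151 138 136 135 137 159 194 224 239 242 241 242 242 225 151 125 133 131 132 130 130 129 127 127 126 126 125 125 126 160 221 241 242]
 [160 143 138 137 138 135 136 145 185 229 241 241 242 
[... 2165 characters left out ...]
241]
 [ 59  55  50  48  45  46  40  38  43  47  48  47  45  38  28  27  32  45  46  42  52  92 149 180 199 228 242 243 242 241 241 241 241 242]
 [ 47  46  47  45  44  42  34  41  46  45  44  46  43  36  26  29  36  44  46  44  40  45  68  86 108 168 232 246 245 244 244 243 244 244]
 [ 47  43  45  47  46  40  35  43  46  48  44  45  43  40  35  31  37  47  48  46  41  37  34  40  53 112 201 245 247 246 245 245 245 245]
 [ 49  46  50  49  43  37  38  43  48  47  46  45  48  47  38  35  42  48  45  42  45  40  36  37  40  70 131 177 185 185 184 184 186 183]
 [ 44  45  48  44  43  37  39  44  48  48  47  49  47  45  40  37  43  44  49  48  45  39  32  39  43  46  68  88  96  94  94  93  96  93]]
```

The disc is no longer at the fingertips, so the stirrer has dropped. I'll go up and back, then look for it.

Emit:
send_rows --pt "6 0 -5 0 0 0" --pt "8 0 -6 0 0 0" --pt "8 0 -6 0 0 0" --pt "8 0 -6 0 0 0" --pt "0 0 -20 0 0 0" --pt "0 0 -30 0 0 0" --pt "0 0 -30 0 0 0" --pt "0 0 -30 0 0 0" --pt "0 0 -20 0 0 0" --pt "0 0 0 0 0 0"

```text
time: 30.65
ee_pos: [0.3877, -0.2829, 0.3161]
tcp_rot: [3.141, -0.893, -0.6]
contact_force: [-1.1, 0.6, 0.5]
width: 0.0
grip_force: 0.0
```

```bash
python3 -c "
from h import *
np.set_printoptions(linewidth=220)
t=imaging.read_camera('top').astype(int)
cv2.imwrite('pics/now.png',t[:,:,::-1])
print(t[226:258,350:374,0])
print(t[230:250,382:406,0])
"
```

```text
[[128 129 131 134 139 144 154 172 195 223 238 240 239 240 241 242 223 145 124 129 129 129 129 130]
 [140 144 155 167 181 200 222 232 235 238 240 240 239 240 241 242 222 146 123 129 130 130 130 130]
 [188 199 221 233 235 237 240 241 241 240 240 240 239 239 240 241 221 145 121 125 127 125 126 125]
 [236 237 240 241 241 241 241 240 240 239 239 239 239 239 240 240 223 162 144 148 149 150 149 147]
 [241 241 240 240 240 240 239 239 239 239 239 239 239 239 240 240 233 219 218 218 220 220 219 219]
 [240 240 240 240 240 240 240 240 240 240 240 240 240 240 240 240 239 238 239 239 239 239 239 239]
 [240 239 239 239 240 241 241 241 241 241 242 242 242 240 240 240 240 240 240 240 240 240 240 241]
 [240 239 239 236 232 233 235 235 235 236 236 235 233 228 232 239 240 240 240 239 240 239 240 239]
 [239 239 238 224 196 180 179 181 181 180 175 168 162 172 218 240 240 239 239 239 239 239 239 239]
 [240 240 238 223 174 133 123 118 113 111 106  99  95 132 211 240 240 239 239 239 239 239 239 239]
 [240 240 239 233 199 144 125 113  93  85  85  81  87 135 216 242 241 240 239 239 239 239 239 239]
 [239 239 2
[... 3467 characters left out ...]
0 240 236 227 225 230 234 236 235 236 235 236 235 236 239 240 239 240 242 225 131  68]
 [240 239 240 240 240 239 240 242 243 243 243 243 243 242 242 241 241 241 241 242 244 227 138  71]
 [242 242 243 242 243 242 242 243 242 242 242 243 242 243 243 242 241 242 242 243 244 225 145  79]
 [243 243 243 243 238 232 231 232 231 231 232 231 231 231 230 226 218 214 212 210 204 177 122  74]
 [182 181 180 180 172 161 160 160 159 156 156 155 156 156 154 144 132 130 127 125 122 109  84  66]
 [ 92  92  93  93  92  86  88  87  86  84  82  83  83  83  80  75  71  71  70  68  70  69  67  65]][ WARN:0@0.434] global loadsave.cpp:1063 imwrite_ Unsupported depth image for selected encoder is fallbacked to CV_8U.
```

Well1 is empty and stirrer 1 is fine. I'll find stirrer 2 by differencing against the first picture.

```bash
python3 -c "
from h import *
for n in('top','side'):
  a=cv2.imread(f'pics/{n}0.png');b=imaging.read_camera(n)[:,:,::-1]
  cv2.imwrite(f'pics/{n}1.png',b)
  d=(cv2.absdiff(a,b).max(2)>22).astype(np.uint8)
  N,l,s,c=cv2.connectedComponentsWithStats(d)
  for i in range(1,N):
    if s[i,4]>15:
      m=l==i; print(n,s[i],c[i].round(),'now',b[m].mean(0).round(),'was',a[m].mean(0).round())
"
```

```text
top [246 148  14  46 278] [253. 164.] now [163. 148. 133.] was [111. 108. 100.]
top [ 210  207   72   92 2375] [252. 264.] now [89. 88. 83.] was [53. 52. 50.]
top [315 221  45  15 190] [339. 229.] now [126. 128. 121.] was [131. 134. 129.]
top [386 231  20  11 140] [396. 236.] now [109. 112. 105.] was [170. 177. 173.]
top [ 283  245   47   48 1309] [305. 268.] now [44. 43. 40.] was [73. 72. 67.]
top [357 259   9  12  68] [361. 265.] now [128. 126. 119.] was [73. 71. 67.]
top [331 261  40  30 564] [350. 280.] now [46. 43. 40.] was [73. 72. 67.]
top [331 267   9   4  23] [335. 268.] now [51. 47. 44.] was [73. 72. 66.]
top [   84   286   275    98 15193] [219. 340.] now [64. 63. 49.] was [79. 77. 61.]
top [ 357  287   64   51 2038] [385. 313.] now [74. 73. 69.] was [43. 42. 39.]
top [206 321  17  15 112] [214. 327.] now [66. 65. 41.] was [74. 73. 67.]
top [223 330  13  11  70] [228. 334.] now [50. 49. 32.] was [112. 111. 105.]
top [ 381  349  131   35 2518] [463. 370.] now [75. 73. 69.] was [42. 41. 31.]
top [231 380  23   4  73] [242. 382.] now [48. 48. 30.] was [93. 93. 63.]
side [  28
[... 1249 characters left out ...]
90.]
side [458 298  10  21  38] [462. 308.] now [89. 89. 57.] was [108. 100.  82.]
side [385 300   5  13  42] [386. 306.] now [72. 73. 49.] was [92. 99. 98.]
side [477 302  15  23 114] [484. 317.] now [78. 74. 61.] was [93. 93. 93.]
side [451 323  24  16 207] [464. 330.] now [124. 126. 100.] was [76. 73. 58.]
side [457 329   5   6  16] [459. 332.] now [44. 45. 44.] was [71. 65. 55.]
side [419 335  22   6  81] [429. 337.] now [152. 163. 161.] was [112. 120. 115.]
side [429 345  24  24 314] [439. 357.] now [122. 123.  80.] was [75. 76. 49.]
side [412 348  16  15 108] [421. 354.] now [112. 113.  73.] was [81. 81. 52.]
side [454 349   7   7  32] [457. 352.] now [75. 76. 49.] was [118. 119.  77.]
```

Top px (361,265) is newly bright and lies partly under the hand, so stirrer 2 is probably on the bench in front of the stand. Clearing the hand away to see.

```bash
python3 plan.py 12 .45 -.05 .32 0 20
```

```text
hold now [ 0.3762 -0.2748  0.3258] axis [ 0.6418 -0.4383 -0.6293] t 30.8 w 0.00014487114573367855 g 0.0
[[-4.7, -19.5, -4.0, 1.7, -2.5, -2.4], [-4.0, -19.7, -3.3, 1.7, -2.5, -2.3], [-3.4, -19.9, -2.5, 1.6, -2.5, -2.4], [-2.7, -20.1, -1.9, 1.7, -2.5, -2.3], [-1.9, -20.2, -1.3, 1.7, -2.5, -2.4], [-1.2, -20.2, -0.7, 1.7, -2.5, -2.4], [-0.3, -20.3, -0.1, 1.7, -2.5, -2.3], [0.4, -20.2, 0.5, 1.6, -2.5, -2.4], [1.3, -20.1, 0.9, 1.7, -2.6, -2.4], [2.2, -20.0, 1.4, 1.7, -2.5, -2.3], [3.0, -19.8, 1.9, 1.7, -2.5, -2.4], [3.9, -19.5, 2.2, 1.7, -2.5, -2.3]]
end hold [ 0.45 -0.05  0.32]
```

Emit:
send_rows --pt "-4.7 -19.5 -4.0 1.7 -2.5 -2.4" --pt "-4.0 -19.7 -3.3 1.7 -2.5 -2.3" --pt "-3.4 -19.9 -2.5 1.6 -2.5 -2.4" --pt "-2.7 -20.1 -1.9 1.7 -2.5 -2.3" --pt "-1.9 -20.2 -1.3 1.7 -2.5 -2.4" --pt "-1.2 -20.2 -0.7 1.7 -2.5 -2.4" --pt "-0.3 -20.3 -0.1 1.7 -2.5 -2.3" --pt "0.4 -20.2 0.5 1.6 -2.5 -2.4" --pt "1.3 -20.1 0.9 1.7 -2.6 -2.4" --pt "2.2 -20.0 1.4 1.7 -2.5 -2.3" --pt "3.0 -19.8 1.9 1.7 -2.5 -2.4" --pt "3.9 -19.5 2.2 1.7 -2.5 -2.3" --pt "0 0 0 0 0 0" --claw -1

```text
time: 32.42
ee_pos: [0.4572, -0.0494, 0.3017]
tcp_rot: [-3.141, -0.347, 0.001]
contact_force: [0.4, 0.3, 0.6]
width: 0.0854
grip_force: 0.0
```

```bash
python3 -c "
from h import *
np.set_printoptions(linewidth=230)
o=readout.observe();print(o['joint_pos'],o['contact_force'])
b=imaging.read_camera('top');a=cv2.imread('pics/top0.png')[:,:,::-1];cv2.imwrite('pics/top2.png',b[:,:,::-1])
d=((b.astype(int)-a).max(2)>18).astype(np.uint8)
N,l,s,c=cv2.connectedComponentsWithStats(d)
for i in range(1,N):
  if s[i,4]>10:
    m=l==i; print(s[i],c[i].round(),'now',b[m].mean(0).round(),'was',a[m].mean(0).round())
print(b[248:300:2,330:400:2,0])
"
```

```text
[-0.36255692 -0.10608634 -0.33803563  1.01332355  0.12218002  2.79791902] [0.36966592 0.33661583 0.55938902]
[247 148  10   6  40] [252. 150.] now [ 42.  98. 184.] was [ 74.  94. 125.]
[245 155  15  39 217] [253. 169.] now [167. 175. 175.] was [106. 113. 113.]
[265 206  14  24 199] [271. 218.] now [163. 171. 171.] was [ 94. 100. 100.]
[315 226  31  11 135] [330. 231.] now [103. 110. 110.] was [68. 72. 72.]
[289 244  11   5  37] [294. 246.] now [ 98. 103. 107.] was [67. 71. 73.]
[253 247   5   7  15] [255. 250.] now [60. 68. 65.] was [40. 43. 44.]
[259 249  35  22 137] [272. 260.] now [50. 82. 83.] was [45. 47. 48.]
[  214   255   207   129 10589] [297. 317.] now [68. 96. 97.] was [39. 50. 51.]
[277 254  18   6  33] [284. 256.] now [56. 92. 92.] was [61. 64. 66.]
[ 380  349  132   35 2573] [462. 370.] now [69. 73. 75.] was [31. 41. 42.]
[210 359  57  25 391] [230. 378.] now [ 68. 109. 110.] was [46. 72. 72.]
[[ 68  67  66  67  68  59  78  88  98 203 228 215 216 216 212 215 216 200 197 197 197 197 192 185 184 180 180 181 172 160 159 156 155 154 133]
 [ 68  67  67  66  66  67  72  72  7
[... 2839 characters left out ...]
69  70  69  69  68  68  69  69  70  68  68  67  70  67  67  67  69  69  68  69  68  69  68  68  69  67  67  66  66  68  65  66]
 [ 70  68  69  68  70  68  70  69  69  68  68  68  68  69  68  68  69  66  70  69  68  68  69  69  68  68  69  68  67  67  67  67  69  66  66]
 [ 68  68  67  68  69  70  68  68  69  66  68  69  68  67  69  69  68  66  69  69  70  66  68  70  67  68  68  66  69  68  67  68  69  66  67]
 [ 68  70  68  68  68  67  68  69  68  68  68  68  67  67  68  68  69  67  69  70  70  69  67  68  68  68  70  68  68  69  67  67  69  70  68]
 [ 70  68  68  69  69  69  69  67  67  68  68  68  67  69  67  70  67  68  68  69  69  68  68  68  67  67  67  69  68  69  68  68  68  70  69]]
```

Stirrer 2 lies on the bench just left of the stand, around top px (315–346, 226–237). Measuring its axis and ends.

```bash
python3 -c "
from h import *
np.set_printoptions(linewidth=250)
b=cv2.imread('pics/top2.png')
print(b[216:246,296:350,0])
"
```

```text
[[ 74  73  76 ...  74  74  72]
 [ 73  74  74 ...  75  73  73]
 [ 74  73  73 ...  75  74  73]
 ...
 [ 56  62  66 ... 171 231 240]
 [ 76  81  81 ... 171 231 240]
 [ 98 104 109 ... 168 230 240]]
```

```bash
python3 -c "
from h import *
import sys
np.set_printoptions(linewidth=300,threshold=sys.maxsize)
b=cv2.imread('pics/top2.png')
print(b[218:244,304:350,0])
for p in((316,233),(345,228)): print(onz('top',*p,.008))
"
```

```text
[[ 73  73  75  75  75  76  73  75  76  74  77  75  76  74  78  77  76  77  77  75  76  76  77  77  75  77  76  76  76  75  77  76  74  75  76  76  77  76  74  75  75  76  74  75  74  73]
 [ 75  75  75  74  74  75  73  75  75  75  76  78  77  73  75  76  73  75  76  76  76  74  75  76  76  77  75  77  75  74  74  76  74  76  73  73  72  73  72  73  70  72  69  70  68  67]
 [ 74  75  76  74  74  75  74  75  76  74  76  74  77  75  76  77  75  77  75  75  77  74  76  77  76  73  76  76  75  74  76  75  74  69  59  58  58  59  58  56  57  54  50  49  49  47]
 [ 74  75  73  73  75  74  75  73  75  76  76  76  76  77  74  77  77  77  76  76  77  77  76  75  76  75  76  75  76  75  76  75  76  64  51  47  46  49  44  45  41  45  68 101 121 124]
 [ 76  72  73  76  75  75  75  74  76  75  74  75  74  75  73  75  75  75  76  76  77  75  75  74  75  76  75  77  75  77  75  71  72  64  50  47  45  45  45  50  49  69 129 196 230 231]
 [ 73  76  73  75  75  74  75  75  76  76  76  76  76  75  75  77  75  75  74  75  75  76  76  73  75  75  76  76  74  72  68  60  58  53  47  45  47  53  60  66  67
[... 3138 characters left out ...]
5  75  75  74  64  48  46  66  83  87  87  81 109 194 240 241]
 [ 76  73  72  73  74  73  72  72  73  74  73  73  73  74  75  73  75  74  75  74  74  76  75  75  73  75  75  75  75  73  74  75  75  75  63  48  47  65  86  87  86  79 103 179 235 240]
 [ 73  72  75  74  73  74  74  74  73  75  73  73  74  74  74  74  76  75  73  74  74  74  75  74  74  73  73  73  73  73  74  75  75  73  64  46  44  69  86  86  86  81 101 172 230 240]
 [ 75  72  74  73  74  73  75  72  73  74  72  74  76  74  74  75  75  74  77  73  75  75  74  74  77  73  73  74  74  74  73  75  74  74  64  45  45  67  85  86  84  80 100 171 231 240]]
[ 0.47788365 -0.21204679  0.008     ]
[ 0.49679903 -0.30546682  0.008     ]
```

The handle end rests on the bench at px (314,234), and the shaft leans up over the stand's left top edge near (347,226). Its tip is near (357,225). Working out the 3D axis.

```bash
python3 -c "
from h import *
import sys
np.set_printoptions(linewidth=300,threshold=sys.maxsize,precision=4,suppress=True)
b=cv2.imread('pics/top2.png')
print(b[218:232,344:366,0])
E=onz('top',314.6,234,.009);C=onz('top',347,226.8,.101)
d=C-E;print('E',E,'C',C,'EC',np.linalg.norm(d),'elev',np.degrees(np.arcsin(d[2]/np.linalg.norm(d))),'yaw h',np.arctan2(-d[1],-d[0]))
d/=np.linalg.norm(d)
p=P['top']
for s in(170,110,95,0):
  X=E+d*(170-s)/1000;c=np.array(p['R'])@X+np.array(p['t']);print(s,X,c[:2]/c[2]*p['fx']+[p['cx'],p['cy']])
s=imaging.read_camera('side');q=P['side']
for t in(170,130,95,0):
  X=E+d*(170-t)/1000;c=np.array(q['R'])@X+np.array(q['t']);u,v=c[:2]/c[2]*q['fx']+[q['cx'],q['cy']];print('side',t,u,v,s[int(v),int(u)])
"
```

```text
[[ 75  76  74  75  74  73  71  82 140 217 241 241 239 240 242 239 221 176 135 105  84  88]
 [ 70  72  69  70  68  67  66  77 132 205 238 238 237 237 237 238 235 229 212 176 124 109]
 [ 57  54  50  49  49  47  45  52  95 148 181 183 181 181 180 181 180 182 177 161 136 128]
 [ 41  45  68 101 121 124 121 102  86 113 147 161 162 157 153 154 166 173 175 173 174 175]
 [ 49  69 129 196 230 231 216 183 132 130 174 212 216 209 202 213 225 230 229 230 231 227]
 [ 67  95 163 226 241 227 189 159 128 120 142 166 171 176 190 219 237 239 239 238 238 226]
 [ 80  99 154 193 186 158 128 117 112 113 121 126 129 144 167 208 233 238 237 237 238 233]
 [ 84  91 120 138 128 120 119 121 128 131 134 133 135 148 169 206 231 236 237 237 238 238]
 [108 114 121 127 129 130 135 136 138 140 143 147 157 173 194 222 235 238 237 237 238 238]
 [132 136 137 136 136 141 144 147 156 169 180 196 219 228 231 236 237 237 237 237 238 238]
 [142 140 139 149 163 175 186 195 219 228 232 233 237 239 238 238 237 237 237 237 238 238]
 [129 118 135 189 229 234 234 234 237 239 239 238 238 238 237 237 237 237 237 237 238 237]
 [ 99  97 141 215 241 241 239 239 238 238 238 238 237 238 237 237 237 237 237 237 237 238]
 [ 84  91 144 218 241 240 238 238 238 238 238 238 237 237 238 238 237 237 238 238 238 237]]
E [ 0.4745 -0.2074  0.009 ] C [ 0.493  -0.2928  0.101 ] EC 0.1268352102394426 elev 46.49802415999937 yaw h 1.7843286193903374
170 [ 0.4745 -0.2074  0.009 ] [314.6 234. ]
110 [ 0.4832 -0.2478  0.0525] [329.4543 230.6991]
95 [ 0.4854 -0.2579  0.0634] [333.2972 229.8451]
0 [ 0.4993 -0.3218  0.1323] [358.9377 224.1472]
side 170 320.84390758369216 205.92494389878533 [ 98 102 101]
side 130 325.2261662139674 194.85609457216086 [127 130 129]
side 95 329.05326908234247 185.18947546509207 [156 157 155]
side 0 339.40658031287285 159.0387500718738 [68 75 70]
```

Everything agrees in both views: elevation about 46°, handle end at (.4745,-.207,.009). I'll grasp across the handle from the robot side with the tool about 30° below horizontal. Rolling it upright then ends near horizontal, pointing at the well.

```bash
cat > plan2.py <<'E'
from plan import *
def plan(n,ht,T,p=None,R=None):
    o=readout.observe()
    if p is None: p=np.array(o["ee_pos"]);R=Ro.from_euler('xyz',o["tcp_rot"])
    hp=p-HZ*R.as_matrix()[:,2];dv=(R.inv()*T).as_rotvec();rows=[];P,C=p.copy(),R
    for i in range(1,n+1):
        Rt=R*Ro.from_rotvec(dv*i/n);pt=hp+(np.array(ht)-hp)*i/n+HZ*Rt.as_matrix()[:,2]
        a=np.round(C.as_matrix().T@(pt-P)*1000,1);b=np.round(np.degrees((C.inv()*Rt).as_rotvec()),1)
        rows.append(list(map(float,[*a,*b])));P=P+C.as_matrix()@a/1000;C=C*Ro.from_rotvec(np.radians(b))
    print("hold",hp,"t",o["time"],"J",o["joint_pos"],"rot deg",np.degrees(np.linalg.norm(dv)));print(json.dumps(rows))
    return P,C
E_=np.array([.4745,-.2074,.009]);C_=np.array([.493,-.2928,.101])
h=(E_-C_)/np.linalg.norm(E_-C_)
hh=np.array([h[0],h[1],0]);hh/=np.linalg.norm(hh)
n2=np.array([hh[1],-hh[0],0]);n1=np.cross(n2,h)
if n1[2]>0:n1=-n1
ps,de=np.radians(30),np.radians(12)
z0=np.cos(ps)*n1+np.sin(ps)*n2
z=np.cos(de)*z0-np.sin(de)*h;x=np.cos(de)*h+np.sin(de)*z0
G=Ro.from_matrix(np.c_[x,np.cross(z,x),z])
hold=E_-h*.052
E
python3 -c "
from plan2 import *
print('hold',hold,'G',G.as_matrix())
P,C=plan(16,hold-.09*z,G)
"
```

```text
hold [ 0.4821 -0.2424  0.0467] G [[-0.0134  0.7696  0.6383]
 [ 0.5528  0.5377 -0.6367]
 [-0.8332  0.3443 -0.4326]]
hold [ 0.45   -0.05    0.3196] t 32.525 J [-0.3647 -0.1085 -0.3398  1.0125  0.1221  2.7979] rot deg 127.27630064637029
[[-6.9, 9.6, 13.2, -3.5, -1.6, -7.0], [-7.5, 8.0, 13.8, -3.5, -1.7, -6.9], [-7.8, 6.2, 14.4, -3.5, -1.6, -7.0], [-7.9, 4.4, 14.8, -3.4, -1.6, -7.0], [-7.7, 2.7, 15.2, -3.5, -1.6, -6.9], [-7.4, 0.8, 15.5, -3.5, -1.7, -7.0], [-6.8, -0.9, 15.5, -3.5, -1.6, -6.9], [-6.0, -2.6, 15.5, -3.5, -1.6, -7.0], [-5.0, -4.2, 15.5, -3.5, -1.7, -7.0], [-3.8, -5.5, 15.1, -3.5, -1.6, -6.9], [-2.5, -6.9, 14.8, -3.4, -1.6, -7.0], [-1.0, -7.8, 14.3, -3.5, -1.6, -7.0], [0.5, -8.7, 13.7, -3.5, -1.7, -6.9], [2.1, -9.3, 13.1, -3.5, -1.6, -7.0], [3.8, -9.7, 12.3, -3.5, -1.6, -6.9], [5.4, -9.7, 11.5, -3.5, -1.7, -7.0]]
```

Emit:
send_rows --pt "-6.9 9.6 13.2 -3.5 -1.6 -7.0" --pt "-7.5 8.0 13.8 -3.5 -1.7 -6.9" --pt "-7.8 6.2 14.4 -3.5 -1.6 -7.0" --pt "-7.9 4.4 14.8 -3.4 -1.6 -7.0" --pt "-7.7 2.7 15.2 -3.5 -1.6 -6.9" --pt "-7.4 0.8 15.5 -3.5 -1.7 -7.0" --pt "-6.8 -0.9 15.5 -3.5 -1.6 -6.9" --pt "-6.0 -2.6 15.5 -3.5 -1.6 -7.0" --pt "-5.0 -4.2 15.5 -3.5 -1.7 -7.0" --pt "-3.8 -5.5 15.1 -3.5 -1.6 -6.9" --pt "-2.5 -6.9 14.8 -3.4 -1.6 -7.0" --pt "-1.0 -7.8 14.3 -3.5 -1.6 -7.0" --pt "0.5 -8.7 13.7 -3.5 -1.7 -6.9" --pt "2.1 -9.3 13.1 -3.5 -1.6 -7.0" --pt "3.8 -9.7 12.3 -3.5 -1.6 -6.9" --pt "5.4 -9.7 11.5 -3.5 -1.7 -7.0" --pt "0 0 0 0 0 0" --claw -0.1

```text
time: 34.65
ee_pos: [0.5068, -0.1751, 0.1499]
tcp_rot: [2.62, 0.925, 1.654]
contact_force: [-0.4, 0.2, -0.2]
width: 0.0474
grip_force: 0.0
```

```bash
python3 -c "
from plan2 import *
P,C=plan(9,hold,G)
"
```

```text
hold [ 0.4965 -0.163   0.1597] t 34.65 J [-0.2061  0.1668 -1.1766 -0.685  -0.5487  0.7423] rot deg 7.087472666685599
[[4.7, -9.0, 11.4, -0.7, -0.4, -0.0], [4.7, -9.2, 11.2, -0.6, -0.5, -0.1], [4.9, -9.2, 11.1, -0.7, -0.4, -0.0], [4.9, -9.4, 11.0, -0.6, -0.5, -0.0], [5.1, -9.5, 10.8, -0.7, -0.4, -0.1], [5.1, -9.6, 10.6, -0.6, -0.4, -0.0], [5.2, -9.8, 10.5, -0.7, -0.5, -0.0], [5.3, -9.8, 10.4, -0.6, -0.4, -0.1], [5.4, -10.0, 10.2, -0.7, -0.4, -0.0]]
```

Joint 3 is at its limit here, so a low, near-horizontal tool this close in isn't reachable. I'll fit a quick kinematic model from the readings to choose reachable poses.

```bash
cat > kin.py <<'E'
import numpy as np
from scipy.optimize import least_squares
from scipy.spatial.transform import Rotation as Ro
from rig import readout
ry=lambda a:Ro.from_euler('y',a);rz=lambda a:Ro.from_euler('z',a);rx=lambda a:Ro.from_euler('x',a)
o=readout.observe()
D=[([-1.44331835,.263482674,-.0488544391,1.25938909,-1.78e-5,1.41548263],[.14644769,-.50391687,.23087623],[-3.14067122,-1.262e-4,.282791625]),
([-.36255692,-.10608634,-.33803563,1.01332355,.12218002,2.79791902],[.4572,-.0494,.3017],[-3.141,-.347,.001]),
(o['joint_pos'],o['ee_pos'],o['tcp_rot'])]
def fk(q,k,s=1,s6=1):
    a1,off,d1,L2,L3,h3,A,B=k
    R4=ry(q[1]-q[2]+q[3]);R5=R4*rz(s*q[4])
    p=np.array([a1,off,d1])+ry(q[1]).apply([0,0,L2])+ry(q[1]-q[2]).apply([L3,0,h3])+R4.apply([A,0,0])+R5.apply([B,0,0])
    Q=rz(q[0]);return Q.apply(p),Q*R5*rx(s6*q[5])
def fit(s):
    f=lambda k:np.concatenate([np.ravel([fk(q,k,s)[0]-p for q,p,_ in D]),(k-k0)*1e-3])
    k0=np.array([0,.08,.15,.4,.4,0,.1,.2]);return least_squares(f,k0)
E
python3 -c "
from kin import *
np.set_printoptions(precision=4,suppress=True)
for s in(1,-1):
  r=fit(s);print(s,r.x,r.fun[:9]*1000)
  for s6 in(1,-1):
    print([ (fk(q,r.x,s,s6)[1].inv()*Ro.from_euler('xyz',e)).as_rotvec().round(3).tolist() for q,p,e in D])
"
```

```text
1 [0.     0.0812 0.1594 0.5814 0.3697 0.0507 0.1391 0.2855] [-0.0148 -0.0016  0.0014  0.0046  0.0111 -0.0013  0.0005  0.0028 -0.0001]
[[-0.0, 1.571, 0.0], [-0.0, 1.571, 0.0], [-0.0, 1.571, -0.0]]
[[2.054, 0.322, 2.054], [-0.538, 1.503, -0.538], [1.146, 1.249, 1.146]]
-1 [-0.0217  0.0812  0.235   0.6319  0.4069 -0.0366  0.7399 -0.2855] [-0.0154 -0.0023  0.0072  0.0037  0.0101 -0.0068  0.0008  0.0047 -0.0005]
[[0.0, 1.571, -0.0], [0.182, 1.646, -0.182], [0.572, 0.745, -0.572]]
[[2.054, 0.322, 2.054], [-0.34, 1.495, -0.73], [1.925, 1.102, 0.097]]
```

```bash
cat >> kin.py <<'E'
K=np.array([0,.0812,.1594,.5814,.3697,.0507,.1391,.2855]);K=fit(1).x
LO=np.array([-2.65,-.89,-1.18,-2.13,-1.35,-3.14])+.03;HI=np.array([2.65,1.7,1.37,2.11,1.29,3.14])-.03
OFF=Ro.from_euler('y',np.pi/2);HZ=.0187
def ik(h,R,q0):
    t=np.array(h)+HZ*R.as_matrix()[:,2]
    def f(q):
        p,Q=fk(q,K);return np.concatenate([(p-t)*5,((Q*OFF).inv()*R).as_rotvec()])
    r=least_squares(f,np.clip(q0,LO+.01,HI-.01),bounds=(LO,HI));return r.x,np.abs(r.fun).max()
E
cat > srch.py <<'E'
from kin import *
from plan import rot
import plan2 as g
np.set_printoptions(precision=2,suppress=True)
q0=np.array(D[2][0])
def G(ps,de):
    ps,de=np.radians([ps,de]);z0=np.cos(ps)*g.n1+np.sin(ps)*g.n2
    z=np.cos(de)*z0-np.sin(de)*g.h;x=np.cos(de)*g.h+np.sin(de)*z0
    return Ro.from_matrix(np.c_[x,np.cross(z,x),z])
W=np.array([.4581,-.3309,0])
if __name__=="__main__":
    for de in(-5,0,10,20):
        for y in(-.7,-.4,-.1,.2):
            r=[ik(W+[0,0,z],rot(y,90-de),[-.7,.2,-.8,-.5,0,2.9]) for z in(.13,.27)]
            print('place',de,y,[round(e,3) for _,e in r],r[0][0])
        for ps in(-10,0,15,30):
            R=G(ps,de);zz=R.as_matrix()[:,2];hd=g.E_-g.h*.052
            r=[ik(hd-b*zz,R,q0) for b in(0,.05)]
            print('grasp',de,ps,[round(e,3) for _,e in r],r[0][0],'wrist',(hd-.17*zz))
E
python3 srch.py
```

```text
place -5 -0.7 [np.float64(0.587), np.float64(0.385)] [-0.75  0.23 -1.15 -0.88 -0.    3.11]
place -5 -0.4 [np.float64(0.376), np.float64(0.316)] [-1.27  0.49 -1.15 -0.97  1.17  2.54]
place -5 -0.1 [np.float64(0.284), np.float64(0.197)] [-1.26  0.55 -1.15 -1.    1.26  2.48]
place -5 0.2 [np.float64(0.288), np.float64(0.194)] [-1.23  0.55 -1.15 -0.99  1.26  2.45]
grasp -5 -10 [np.float64(0.0), np.float64(0.0)] [-0.29  0.44 -0.67  0.25 -0.71  1.06] wrist [ 0.49 -0.13  0.17]
grasp -5 0 [np.float64(0.0), np.float64(0.0)] [-0.34  0.37 -0.85 -0.08 -0.6   0.88] wrist [ 0.46 -0.13  0.17]
grasp -5 15 [np.float64(0.0), np.float64(0.0)] [-0.44  0.34 -1.1  -0.55 -0.35  0.66] wrist [ 0.42 -0.15  0.17]
grasp -5 30 [np.float64(0.084), np.float64(0.095)] [-0.59  0.31 -1.15 -0.64 -0.05  0.51] wrist [ 0.38 -0.17  0.16]
place 0 -0.7 [np.float64(0.521), np.float64(0.319)] [-0.76  0.22 -1.15 -0.85  0.01  3.11]
place 0 -0.4 [np.float64(0.317), np.float64(0.259)] [-1.23  0.42 -1.15 -0.89  1.06  2.58]
place 0 -0.1 [np.float64(0.205), np.float64(0.134)] [-1.27  0.54 -1.15 -0.96  1.26  2.46]
place 0 0.2 [np.flo
[... 1435 characters left out ...]
.float64(0.181), np.float64(0.016)] [-1.08  0.25 -1.15 -0.71  0.66  2.72]
place 20 -0.1 [np.float64(0.047), np.float64(0.0)] [-1.2   0.38 -1.15 -0.74  1.01  2.45]
place 20 0.2 [np.float64(0.0), np.float64(0.0)] [-1.25  0.41 -0.87 -0.03  1.2   1.91]
grasp 20 -10 [np.float64(0.0), np.float64(0.0)] [-0.17  0.6  -0.89 -0.36 -1.13  0.96] wrist [ 0.48 -0.09  0.11]
grasp 20 0 [np.float64(0.0), np.float64(0.0)] [-0.2   0.63 -1.12 -0.92 -1.    0.74] wrist [ 0.45 -0.09  0.11]
grasp 20 15 [np.float64(0.141), np.float64(0.148)] [-0.23  0.59 -1.15 -0.98 -0.85  0.75] wrist [ 0.41 -0.1   0.11]
grasp 20 30 [np.float64(0.293), np.float64(0.332)] [-0.29  0.51 -1.15 -0.93 -0.66  0.76] wrist [ 0.37 -0.12  0.1 ]
```

The fit is excellent. Next I'll search for a grasp and a place pose (slight forward lean allowed by the 30 mm well) that are both reachable.

```bash
cat > s2.py <<'E'
from srch import *
S=.118
for de in(0,5,8):
    R=G(0,de);zz=R.as_matrix()[:,2];hd=g.E_-g.h*(.170-S)
    print('grasp',de,[round(ik(hd-b*zz+[0,0,c],R,q0)[1],3) for b,c in((0,0),(.05,0),(0,.12))])
    for lean in(6,9,12):
        for y in(-.1,0,.1,.2):
            a=np.radians(lean);hz=lambda t:W+np.array([np.cos(y),np.sin(y),0])*(S-.0425)*np.sin(a)+[0,0,t+S*np.cos(a)]
            r=[ik(hz(t),rot(y,90-de-lean),[-1.2,.4,-.9,-.1,1.1,2.1]) for t in(.015,.05,.12,.17)]
            print(de,lean,y,[round(e,3) for _,e in r],r[1][0])
E
python3 s2.py
```

```text
grasp 0 [np.float64(0.0), np.float64(0.0), np.float64(0.0)]
0 6 -0.1 [np.float64(0.153), np.float64(0.128), np.float64(0.091), np.float64(0.056)] [-1.24  0.43 -1.15 -0.93  1.2   2.54]
0 6 0 [np.float64(0.101), np.float64(0.085), np.float64(0.049), np.float64(0.017)] [-1.25  0.46 -1.15 -0.95  1.26  2.51]
0 6 0.1 [np.float64(0.102), np.float64(0.086), np.float64(0.044), np.float64(0.048)] [-1.24  0.47 -1.15 -0.95  1.26  2.49]
0 6 0.2 [np.float64(0.105), np.float64(0.096), np.float64(0.106), np.float64(0.106)] [-1.22  0.46 -1.15 -0.94  1.26  2.47]
0 9 -0.1 [np.float64(0.128), np.float64(0.102), np.float64(0.063), np.float64(0.023)] [-1.22  0.41 -1.15 -0.9   1.15  2.55]
0 9 0 [np.float64(0.081), np.float64(0.061), np.float64(0.022), np.float64(0.0)] [-1.23  0.45 -1.15 -0.94  1.23  2.52]
0 9 0.1 [np.float64(0.051), np.float64(0.035), np.float64(0.021), np.float64(0.021)] [-1.23  0.47 -1.15 -0.95  1.26  2.49]
0 9 0.2 [np.float64(0.069), np.float64(0.069), np.float64(0.069), np.float64(0.069)] [-1.22  0.41 -1.07 -0.66  1.26  2.33]
0 12 -0.1 [np.float64(0.103), np.float64(0.078), np.float64(
[... 2676 characters left out ...]
.49]
8 9 0.1 [np.float64(0.0), np.float64(0.0), np.float64(0.0), np.float64(0.0)] [-1.22  0.35 -1.03 -0.49  1.19  2.29]
8 9 0.2 [np.float64(0.0), np.float64(0.0), np.float64(0.0), np.float64(0.0)] [-1.23  0.36 -0.88 -0.09  1.24  2.02]
8 12 -0.1 [np.float64(0.04), np.float64(0.017), np.float64(0.0), np.float64(0.0)] [-1.16  0.32 -1.15 -0.79  0.96  2.56]
8 12 0 [np.float64(0.0), np.float64(0.0), np.float64(0.0), np.float64(0.0)] [-1.18  0.32 -1.1  -0.65  1.05  2.45]
8 12 0.1 [np.float64(0.0), np.float64(0.0), np.float64(0.0), np.float64(0.0)] [-1.2   0.32 -0.98 -0.36  1.13  2.25]
8 12 0.2 [np.float64(0.0), np.float64(0.0), np.float64(0.0), np.float64(0.0)] [-1.21  0.34 -0.85 -0.02  1.19  2.01]
```

Chosen: grasp with δ=8°, ψ=0; place at yaw 0.12 with about 10° lean. Planning in joint space and converting to rows.

```bash
cat > jp.py <<'E'
from srch import *
import json
S=.118
def rows(qs,start=None):
    # qs: list of joint vectors (row by row targets)
    p,C=fk(qs[0],K);C=C*OFF;out=[]
    for q in qs[1:]:
        pt,Rt=fk(q,K);Rt=Rt*OFF
        a=np.round(C.as_matrix().T@(pt-p)*1000,1);b=np.round(np.degrees((C.inv()*Rt).as_rotvec()),1)
        out.append([float(v)+0 for v in [*a,*b]]);p=p+C.as_matrix()@a/1000;C=C*Ro.from_rotvec(np.radians(b))
    print(json.dumps(out));return out
def lin(a,b,n): return [np.array(a)+(np.array(b)-a)*i/n for i in range(1,n+1)]
def cart(h0,h1,R,q,n):
    out=[]
    for i in range(1,n+1):
        q,e=ik(np.array(h0)+(np.array(h1)-h0)*i/n,R,q);out.append(q);assert e<.01,(i,e)
    return out
def place(t,y=.12,lean=10,de=8):
    a=np.radians(lean);return W+np.array([np.cos(y),np.sin(y),0])*(S-.0425)*np.sin(a)+[0,0,t+S*np.cos(a)],rot(y,90-de-lean)
def holds(qs): 
    for q in qs:
        p,Q=fk(q,K);print((p-HZ*(Q*OFF).as_matrix()[:,2]).round(3),q)
RG=G(0,8);zg=RG.as_matrix()[:,2];HG=g.E_-g.h*(.17-S)
q=np.array(readout.observe()['joint_pos'])
E
python3 -c "
from jp import *
qp,e=ik(HG-.06*zg,RG,q);print(e,qp,q,HG)
A=lin(q,qp,12);holds(A[::3]);B=cart(HG-.06*zg,HG,RG,qp,6);holds(B[-1:])
rows([q]+A+B)
"
```

```text
5.167533068117792e-12 [-0.15  0.36 -0.93 -0.19 -0.86  0.99] [-0.21  0.17 -1.18 -0.69 -0.55  0.74] [ 0.48 -0.24  0.05]
[ 0.49 -0.17  0.15] [-0.2   0.18 -1.16 -0.64 -0.57  0.76]
[ 0.49 -0.18  0.12] [-0.19  0.23 -1.09 -0.52 -0.65  0.83]
[ 0.48 -0.18  0.1 ] [-0.17  0.28 -1.03 -0.39 -0.73  0.89]
[ 0.48 -0.19  0.09] [-0.16  0.33 -0.97 -0.27 -0.81  0.95]
[ 0.48 -0.24  0.05] [-0.26  0.46 -0.98 -0.44 -0.81  0.85]
[[5.7, -6.0, 6.5, 2.1, 0.4, -0.1], [5.3, -5.8, 6.2, 2.1, 0.3, -0.2], [5.0, -5.6, 5.9, 2.1, 0.2, -0.2], [4.7, -5.4, 5.6, 2.1, 0.1, -0.2], [4.3, -5.1, 5.3, 2.1, 0.1, -0.3], [3.9, -4.9, 5.0, 2.0, 0.0, -0.3], [3.6, -4.6, 4.7, 2.0, -0.1, -0.4], [3.2, -4.5, 4.3, 2.0, -0.1, -0.5], [2.9, -4.1, 4.1, 1.9, -0.3, -0.4], [2.5, -4.0, 3.7, 1.9, -0.3, -0.5], [2.2, -3.7, 3.5, 1.8, -0.4, -0.6], [1.8, -3.4, 3.1, 1.8, -0.4, -0.6], [0.0, 0.0, 10.0, 0.0, 0.0, 0.0], [0.0, 0.0, 10.0, 0.0, 0.0, 0.0], [0.0, 0.0, 10.0, 0.0, 0.0, 0.0], [-0.1, 0.0, 10.0, 0.0, 0.0, 0.0], [0.0, 0.0, 10.0, 0.0, 0.0, 0.0], [0.0, 0.0, 10.0, 0.0, 0.0, 0.0]]
```

Emit:
send_rows --pt "5.7 -6.0 6.5 2.1 0.4 -0.1" --pt "5.3 -5.8 6.2 2.1 0.3 -0.2" --pt "5.0 -5.6 5.9 2.1 0.2 -0.2" --pt "4.7 -5.4 5.6 2.1 0.1 -0.2" --pt "4.3 -5.1 5.3 2.1 0.1 -0.3" --pt "3.9 -4.9 5.0 2.0 0 -0.3" --pt "3.6 -4.6 4.7 2.0 -0.1 -0.4" --pt "3.2 -4.5 4.3 2.0 -0.1 -0.5" --pt "2.9 -4.1 4.1 1.9 -0.3 -0.4" --pt "2.5 -4.0 3.7 1.9 -0.3 -0.5" --pt "2.2 -3.7 3.5 1.8 -0.4 -0.6" --pt "1.8 -3.4 3.1 1.8 -0.4 -0.6" --pt "0 0 0 0 0 0" --claw -0.5

```text
time: 36.28
ee_pos: [0.4747, -0.209, 0.0709]
tcp_rot: [3.141, 0.95, 1.784]
contact_force: [-0.2, -0.3, -0.4]
width: 0.0641
grip_force: 0.0
```

```bash
python3 -c "
from plan2 import *
from srch import G
R=G(0,8);P,C=plan(5,hold,R)
"
```

```text
hold [ 0.47 -0.19  0.08] t 36.275 J [-0.15  0.36 -0.93 -0.18 -0.86  0.99] rot deg 0.0446113255035595
[[-0.0, 0.0, 12.1, 0.0, -0.0, -0.0], [-0.1, 0.0, 12.1, 0.0, -0.0, -0.0], [-0.0, 0.1, 12.1, 0.0, -0.0, -0.0], [-0.0, -0.0, 12.1, 0.0, -0.0, -0.0], [-0.1, -0.0, 12.2, 0.0, -0.0, -0.0]]
```

Exactly on target. Going in, then closing.

Emit:
send_rows --pt "0 0 12 0 0 0" --pt "0 0 12 0 0 0" --pt "0 0 12 0 0 0" --pt "0 0 12 0 0 0" --pt "0 0 12 0 0 0" --pt "0 0 0 0 0 0"

```text
time: 37.02
ee_pos: [0.485, -0.257, 0.0359]
tcp_rot: [-3.141, 0.95, 1.785]
contact_force: [-0.0, 0.3, 1.6]
width: 0.0642
grip_force: 0.0
```

Emit:
send_rows --pt "0 0 0 0 0 0" --pt "0 0 0 0 0 0" --pt "0 0 0 0 0 0" --pt "0 0 0 0 0 0" --pt "0 0 0 0 0 0" --pt "0 0 0 0 0 0" --claw 1 --squeeze 70

```text
time: 37.78
ee_pos: [0.4858, -0.2566, 0.036]
tcp_rot: [-3.14, 0.95, 1.788]
contact_force: [-1.2, 2.9, 3.4]
width: 0.0202
grip_force: 68.5
```

```bash
python3 -c "
from jp import *
np.set_printoptions(precision=3,suppress=True)
o=readout.observe();R0=Ro.from_euler('xyz',o['tcp_rot']);h0=o['ee_pos']-HZ*R0.as_matrix()[:,2]
ht=RG.inv().apply(g.h)
L=cart(h0,h0+[-.02,.02,.19],R0,q,8)
hp,RP=place(.14);qp,e=ik(hp,RP,[-1.2,.35,-1,-.4,1.1,2.2]);print('place',hp,e,qp)
A=lin(L[-1],qp,20)
for x in [L[-1]]+A[1::3]:
  p,Q=fk(x,K);Q=Q*OFF;h=p-HZ*Q.as_matrix()[:,2];d=Q.apply(ht);print('hold',h,'tip',h-S*d,'end',h+.052*d)
rows([q]+L);rows([L[-1]]+A)
"
```

```text
place [ 0.471 -0.329  0.256] 5.463685059936552e-12 [-1.217  0.153 -0.841 -0.041  1.182  2.227]
hold [ 0.463 -0.222  0.237] tip [ 0.48  -0.301  0.322] end [ 0.455 -0.187  0.199]
hold [ 0.47  -0.235  0.201] tip [ 0.469 -0.33   0.272] end [ 0.471 -0.193  0.171]
hold [ 0.483 -0.25   0.163] tip [ 0.454 -0.358  0.201] end [ 0.496 -0.202  0.147]
hold [ 0.495 -0.261  0.145] tip [ 0.445 -0.368  0.142] end [ 0.517 -0.214  0.146]
hold [ 0.505 -0.274  0.147] tip [ 0.445 -0.365  0.104] end [ 0.531 -0.233  0.166]
hold [ 0.507 -0.289  0.169] tip [ 0.45  -0.355  0.089] end [ 0.532 -0.26   0.203]
hold [ 0.497 -0.309  0.206] tip [ 0.454 -0.343  0.102] end [ 0.516 -0.293  0.252]
hold [ 0.471 -0.329  0.256] tip [ 0.451 -0.332  0.14 ] end [ 0.48  -0.328  0.307]
[[-17.6, -1.9, -16.2, 0.0, 0.0, 0.0], [-17.6, -2.0, -16.3, 0.0, 0.0, 0.0], [-17.6, -1.9, -16.2, 0.0, 0.0, 0.0], [-17.6, -1.9, -16.2, 0.0, 0.0, 0.0], [-17.6, -1.9, -16.2, 0.0, 0.0, 0.0], [-17.6, -2.0, -16.3, 0.0, 0.0, 0.0], [-17.6, -1.9, -16.2, 0.0, 0.0, 0.0], [-17.5, -1.9, -16.2, 0.0, 0.0, 0.0]]
[[11.9, 2.8, 17.3, -1.3, 4.4, 5.7], [10.0, 1.7, 16.1, -1.2, 4.3, 5.9], [8.1, 1.1, 14.9, -1.1, 4.3, 6.0], [6.2, 0.8, 13.3, -1.0, 4.3, 6.1], [4.4, 0.9, 11.8, -1.0, 4.2, 6.1], [2.8, 1.2, 10.0, -0.9, 4.2, 6.3], [1.6, 1.9, 8.1, -0.8, 4.1, 6.2], [0.6, 2.7, 6.2, -0.8, 4.2, 6.2], [-0.1, 3.8, 4.0, -0.8, 4.2, 6.2], [-0.4, 4.9, 2.0, -0.7, 4.2, 6.2], [-0.4, 6.0, -0.2, -0.7, 4.2, 6.1], [0.1, 7.0, -2.4, -0.6, 4.2, 6.0], [0.9, 8.0, -4.5, -0.6, 4.4, 5.9], [2.0, 8.8, -6.6, -0.4, 4.3, 5.7], [3.4, 9.2, -8.7, -0.3, 4.5, 5.6], [5.1, 9.5, -10.6, -0.2, 4.5, 5.4], [6.9, 9.3, -12.6, -0.1, 4.6, 5.2], [8.9, 8.8, -14.2, 0.2, 4.6, 5.0], [10.9, 7.9, -15.9, 0.3, 4.6, 4.8], [12.9, 6.6, -17.3, 0.6, 4.6, 4.6]]
```

```bash
python3 -c "
from jp import *
np.set_printoptions(precision=3,suppress=True)
o=readout.observe();R0=Ro.from_euler('xyz',o['tcp_rot']);h0=o['ee_pos']-HZ*R0.as_matrix()[:,2]
ht=RG.inv().apply(g.h)
h1=h0+[-.02,.02,.19];L=cart(h0,h1,R0,q,8)
hp,RP=place(.14);qp,e=ik(hp,RP,[-1.2,.35,-1,-.4,1.1,2.2])
A=lin(L[-1],qp,20);B=[L[-1]]
for i,x in enumerate(A,1):
  Q=fk(x,K)[1]*OFF;s=i/20;b=np.sin(np.pi*s)
  h=h1+(hp-h1)*s+np.array([.03,.02,.05])*b
  y,e=ik(h,Q,B[-1]);B.append(y);d=Q.apply(ht)
  if i%3==2 or e>.01: print(round(e,3),'hold',h,'tip',h-S*d,'end',h+.052*d,np.abs(y-B[-2]).max())
rows(B)
"
```

```text
0.0 hold [ 0.473 -0.226  0.254] tip [ 0.471 -0.321  0.324] end [ 0.473 -0.184  0.223] 0.09553259701476757
0.0 hold [ 0.486 -0.234  0.277] tip [ 0.457 -0.343  0.315] end [ 0.499 -0.187  0.261] 0.09926391151959463
0.0 hold [ 0.495 -0.246  0.292] tip [ 0.445 -0.353  0.29 ] end [ 0.517 -0.199  0.293] 0.10268555006234314
0.0 hold [ 0.497 -0.261  0.297] tip [ 0.437 -0.353  0.253] end [ 0.523 -0.221  0.316] 0.10500743046857378
0.0 hold [ 0.493 -0.281  0.291] tip [ 0.435 -0.347  0.212] end [ 0.518 -0.252  0.326] 0.10470081459028241
0.0 hold [ 0.483 -0.304  0.276] tip [ 0.441 -0.339  0.172] end [ 0.502 -0.289  0.322] 0.10074213391873577
0.0 hold [ 0.471 -0.329  0.256] tip [ 0.451 -0.332  0.14 ] end [ 0.48  -0.328  0.307] 0.12222096171983185
[[-7.7, 5.0, -2.5, -1.3, 4.4, 5.7], [-6.8, 5.8, -2.9, -1.2, 4.3, 5.9], [-6.0, 6.3, -3.0, -1.1, 4.3, 6.0], [-4.9, 6.5, -3.0, -1.0, 4.3, 6.1], [-3.9, 6.6, -2.6, -1.0, 4.2, 6.1], [-3.1, 6.3, -2.2, -0.9, 4.2, 6.3], [-2.6, 5.9, -1.6, -0.8, 4.1, 6.2], [-2.2, 5.3, -0.9, -0.8, 4.2, 6.2], [-2.2, 4.7, -0.2, -0.8, 4.2, 6.2], [-2.5, 4.1, 0.4, -0.7, 4.2, 6.2], [-3.2, 3.6, 0.9, -0.7, 4.2, 6.1], [-3.9, 3.2, 1.4, -0.6, 4.2, 6.0], [-4.8, 3.1, 1.4, -0.6, 4.4, 5.9], [-5.8, 3.3, 1.5, -0.4, 4.3, 5.7], [-6.6, 3.6, 1.2, -0.3, 4.5, 5.6], [-7.4, 4.2, 0.8, -0.2, 4.5, 5.4], [-7.9, 4.8, 0.2, -0.1, 4.6, 5.2], [-8.1, 5.7, -0.6, 0.2, 4.6, 5.0], [-7.9, 6.4, -1.3, 0.3, 4.6, 4.8], [-7.4, 7.1, -2.2, 0.6, 4.6, 4.6]]
```

Emit:
send_rows --pt "-17.6 -1.9 -16.2 0 0 0" --pt "-17.6 -1.9 -16.2 0 0 0" --pt "-17.6 -1.9 -16.2 0 0 0" --pt "-17.6 -1.9 -16.2 0 0 0" --pt "-17.6 -1.9 -16.2 0 0 0" --pt "-17.6 -1.9 -16.2 0 0 0" --pt "-17.6 -1.9 -16.2 0 0 0" --pt "-17.6 -1.9 -16.2 0 0 0" --pt "0 0 0 0 0 0"

```text
time: 38.9
ee_pos: [0.4665, -0.2368, 0.2272]
tcp_rot: [3.139, 0.951, 1.785]
contact_force: [-0.2, -0.7, -1.6]
width: 0.0202
grip_force: 68.4
```

Emit:
send_rows --pt "-7.7 5.0 -2.5 -1.3 4.4 5.7" --pt "-6.8 5.8 -2.9 -1.2 4.3 5.9" --pt "-6.0 6.3 -3.0 -1.1 4.3 6.0" --pt "-4.9 6.5 -3.0 -1.0 4.3 6.1" --pt "-3.9 6.6 -2.6 -1.0 4.2 6.1" --pt "-3.1 6.3 -2.2 -0.9 4.2 6.3" --pt "-2.6 5.9 -1.6 -0.8 4.1 6.2" --pt "-2.2 5.3 -0.9 -0.8 4.2 6.2" --pt "-2.2 4.7 -0.2 -0.8 4.2 6.2" --pt "-2.5 4.1 0.4 -0.7 4.2 6.2" --pt "-3.2 3.6 0.9 -0.7 4.2 6.1" --pt "-3.9 3.2 1.4 -0.6 4.2 6.0" --pt "-4.8 3.1 1.4 -0.6 4.4 5.9" --pt "-5.8 3.3 1.5 -0.4 4.3 5.7" --pt "-6.6 3.6 1.2 -0.3 4.5 5.6" --pt "-7.4 4.2 0.8 -0.2 4.5 5.4" --pt "-7.9 4.8 0.2 -0.1 4.6 5.2" --pt "-8.1 5.7 -0.6 0.2 4.6 5.0" --pt "-7.9 6.4 -1.3 0.3 4.6 4.8" --pt "-7.4 7.1 -2.2 0.6 4.6 4.6"

```text
time: 41.4
ee_pos: [0.4885, -0.3275, 0.2491]
tcp_rot: [-3.129, -1.258, 0.107]
contact_force: [0.5, -0.5, -0.3]
width: 0.0205
grip_force: 68.4
```

```bash
python3 -c "
from h import *
import sys
from scipy.spatial.transform import Rotation as Ro
from jp import g,RG,S,q
np.set_printoptions(linewidth=300,threshold=sys.maxsize,precision=3,suppress=True)
o=readout.observe();R0=Ro.from_euler('xyz',o['tcp_rot']);h0=o['ee_pos']-.0187*R0.as_matrix()[:,2];d=R0.apply(RG.inv().apply(g.h))
print('hold',h0,'tip',h0-S*d,'end',h0+.052*d,'lean',np.degrees(np.arccos(d[2])),q)
b=imaging.read_camera('top');cv2.imwrite('pics/top3.png',b[:,:,::-1])
for n in('top','side'):
  p=P[n]
  for X in(h0-S*d,h0-.06*d,h0,h0+.052*d):
    c=np.array(p['R'])@X+np.array(p['t']);print(n,c[:2]/c[2]*p['fx']+[p['cx'],p['cy']])
print(b[222:250,350:384,0])
"
```

```text
hold [ 0.471 -0.33   0.255] tip [ 0.451 -0.332  0.139] end [ 0.48  -0.329  0.306] lean 9.904755568811947 [-1.219  0.156 -0.844 -0.047  1.184  2.23 ]
top [362.851 240.668]
top [367.325 236.108]
top [372.36  230.978]
top [377.101 226.146]
side [353.28  161.987]
side [352.745 146.234]
side [352.169 129.322]
side [351.652 114.131]
[[122 122 123 129 135 135 134 134 131 144 197 234 237 236 237 233 230 231 232 233 232 232 233 214 158 117 112 114 122 149 180 185 197 231]
 [140 138 138 137 138 136 137 136 134 149 215 245 244 243 243 232 203 186 186 188 191 190 184 160 126 112 115 113 116 126 145 155 189 233]
 [140 138 140 139 138 136 136 136 133 148 208 242 244 243 244 234 182 133 114 122 137 136 119  99 104 114 116 115 116 118 117 129 174 229]
 [139 139 139 139 138 137 137 137 135 137 172 227 242 244 244 227 159 120 100 104 123 114  84  73 101 118 118 118 118 119 117 128 174 229]
 [138 138 140 138 138 137 137 137 136 133 152 217 243 245 237 180 120 131 130 107 110  91  59  61  93 117 122 121 120 120 116 123 172 230]
 [137 138 135 138 139 138 137 138 136 132 149 216 244 246 218 125  81 129 14
[... 2421 characters left out ...]
 43]
 [139 138 138 135 135 136 137 133 115  73  50  51  50  55  86 134 134  76  28  37  38  40  51  83 133 209 244 246 233 154  65  29  39  49]
 [139 140 137 140 139 140 141 136 113  64  47  49  52  71 110 142 132  73  27  31  41  48  48  65 111 173 232 248 240 176  79  23  39  47]
 [140 138 139 139 138 138 138 130 101  59  48  51  55  88 121 137 119  74  36  29  42  51  48  56  86 139 211 246 239 176  80  28  41  49]
 [128 122 122 122 122 121 122 108  76  53  48  51  57  84 109 117 102  66  32  26  41  50  51  51  70 108 155 184 172 124  63  30  41  49]
 [ 91  87  86  88  88  88  85  70  51  47  52  50  56  72  86  87  76  55  31  26  34  47  49  47  57  71  89  97  89  67  45  40  41  51]]
```

```bash
python3 -c "
from h import *
import sys
np.set_printoptions(linewidth=300,threshold=sys.maxsize)
b=cv2.imread('pics/top3.png');print(b[212:230,370:388,0])
s=imaging.read_camera('side');cv2.imwrite('pics/side3.png',s[:,:,::-1])
print(s[100:190:2,326:382:2,0])
"
```

```text
[[ 37  34  33  34  29  33  31  35  31  30  31  30  65 140 211 234 208 123]
 [ 30  33  33  31  34  35  30  28  29  31  33  35  65 139 208 233 211 130]
 [ 25  24  29  29  26  28  28  28  34  54  59  46  70 137 205 233 215 135]
 [ 45  40  43  39  33  49  64  81 113 138 129  79  74 133 199 231 218 142]
 [ 82  76  87  90  96 120 143 175 214 233 198 111  75 126 193 231 226 157]
 [112 119 140 162 187 204 219 235 243 245 222 128  74 117 185 230 223 158]
 [151 173 188 205 231 235 238 243 244 245 225 131  79 114 170 201 188 123]
 [199 221 205 176 180 192 221 238 241 240 208 117  70 121 168 181 153  85]
 [170 180 169 149 138 139 162 182 191 188 161 104  85 133 170 170 137 101]
 [180 182 188 183 154 123 122 130 141 162 169 155 146 171 189 194 194 192]
 [228 229 230 209 157 122 120 122 130 152 179 185 193 227 234 234 236 237]
 [192 191 184 161 130 122 126 125 126 134 151 159 189 230 240 240 239 239]
 [148 146 126 106 114 125 127 127 126 128 128 139 178 226 239 239 238 238]
 [135 124  92  81 110 128 129 129 129 129 128 138 178 226 239 239 237 238]
 [119  99  65  67 102 127 133 133 131 130 126 134 
[... 4726 characters left out ...]
  55  57]
 [ 52  51  54  53  49  49  49  42  38  43  45  52  53  54  55  55  54  55  53  54  53  54  54  55  57  49  56  57]
 [ 52  55  55  53  51  48  49  43  41  45  46  53  54  53  53  54  53  55  54  55  56  55  54  55  57  50  59  54]
 [ 55  53  55  52  49  49  48  42  41  45  47  54  54  53  53  53  55  55  54  55  54  55  55  56  55  50  61  55]
 [ 53  52  54  49  49  50  48  38  41  45  50  55  54  55  55  54  54  54  55  55  53  56  55  58  52  50  58  52]
 [ 51  53  54  49  48  51  47  37  43  46  50  55  54  53  56  55  53  55  54  55  54  54  55  55  51  53  58  50]
 [ 52  54  54  47  49  48  44  36  43  45  49  55  55  54  55  54  54  53  55  53  54  56  55  56  50  57  56  55]]
```

The disc is at about px (377.3,224.4) against (377.1,226.1) predicted, so it leans 3–5° more forward than assumed. I'll raise the tilt to 76° and shift forward before lowering, checking the force step by step.

```bash
python3 -c "
from jp import *
print([round(ik([x,-.3295,z],rot(.12,76),q)[1],3) for x,z in((.4735,.24),(.472,.2),(.469,.17),(.469,.14))],ik([.469,-.3295,.14],rot(.12,76),q)[0])
"; python3 plan.py 4 .4735 -.3295 .235 .12 76
```

```text
[np.float64(0.0), np.float64(0.0), np.float64(0.0), np.float64(0.0)] [-1.23  0.47 -1.08 -0.69  1.25  2.31]
hold now [ 0.4704 -0.3298  0.2531] axis [ 0.944   0.1135 -0.3098] t 41.5 w 0.019896206944742697 g 68.40011715888977
[[-3.7, 0.1, 2.1, 0.0, 1.0, -0.1], [-3.8, -0.0, 2.1, 0.0, 1.0, -0.1], [-3.8, 0.0, 2.0, 0.0, 1.0, -0.1], [-3.9, 0.1, 1.9, 0.0, 1.0, -0.1]]
end hold [ 0.4735 -0.3295  0.235 ]
```

Emit:
send_rows --pt "-3.7 0 2 0 1 -0.1" --pt "-3.8 0 2 0 1 -0.1" --pt "-3.8 0 2 0 1 -0.1" --pt "-3.9 0 2 0 1 -0.1" --pt "0 0 0 0 0 0"

```text
time: 42.12
ee_pos: [0.4924, -0.3266, 0.2327]
tcp_rot: [3.113, -1.324, 0.149]
contact_force: [-0.5, 0.1, -0.8]
width: 0.02
grip_force: 68.4
```

```bash
python3 -c "
from h import *
import sys
from scipy.spatial.transform import Rotation as Ro
from jp import g,RG,S
np.set_printoptions(linewidth=300,threshold=sys.maxsize,precision=4,suppress=True)
o=readout.observe();R0=Ro.from_euler('xyz',o['tcp_rot']);h0=o['ee_pos']-.0187*R0.as_matrix()[:,2];d=R0.apply(RG.inv().apply(g.h))
print('hold',h0,'tip',h0-S*d,'end',h0+.052*d,o['contact_force'])
p=P['top']
for X in(h0-S*d,h0+.052*d):
    c=np.array(p['R'])@X+np.array(p['t']);print(c[:2]/c[2]*p['fx']+[p['cx'],p['cy']])
b=imaging.read_camera('top');print(b[218:246,350:386,0])
"
```

```text
hold [ 0.4744 -0.3287  0.2372] tip [ 0.462  -0.3311  0.1199] end [ 0.4799 -0.3277  0.2889] [-0.4864  0.1142 -0.7925]
[361.1506 237.1157]
[374.9477 226.5897]
[[ 65  79 146 227 246 244 243 244 246 244 233 195 155 125 107 109 114 120 130 139 155 177 193 209 232 236 240 245 245 247 229 132  72 118 176 208]
 [ 61  73 137 216 244 244 243 243 244 244 242 236 225 189 146 136 132 143 162 181 209 227 212 183 186 199 224 240 242 241 214 116  71 123 173 189]
 [ 44  54  99 158 192 198 196 197 195 193 193 192 187 169 147 143 139 145 152 161 177 188 175 150 138 146 172 197 202 196 165 102  87 135 176 173]
 [ 68  69  86 117 138 142 140 140 140 141 162 181 185 184 183 183 185 184 185 185 187 182 173 153 129 136 163 185 195 195 183 155 150 175 193 199]
 [122 120 123 130 134 135 135 133 132 142 187 231 237 236 234 232 232 232 233 233 231 217 176 135 117 123 144 179 210 220 212 190 197 230 237 237]
 [139 138 139 137 137 137 137 136 137 138 172 227 245 241 223 197 181 180 189 191 184 165 135 116 114 116 121 143 164 171 170 161 188 233 243 243]
 [138 139 139 139 138 138 137 136 136 132 153 218 243 231 172
[... 2473 characters left out ...]
87  58  52  52  52  53  51  49  50  54  51  68 105 129 151 211 244 247 213 104  31  45  53  53  51  45  35  35]
 [137 143 165 170 147 139 136 117  79  51  51  53  52  51  49  43  45  52  52  61  96 124 140 172 227 245 224 115  30  41  50  49  55  73  77  45]
 [137 137 138 137 133 135 128 101  65  52  50  52  50  50  44  36  42  50  51  53  81 115 135 143 178 221 207 115  38  32  41  41  69 123 138  86]
 [140 139 136 133 129 131 114  75  52  47  52  58  73  84  67  38  37  47  46  43  64 102 131 136 143 166 159 102  44  33  43  43  67 125 161 137]
 [139 138 139 136 136 134 109  67  49  51  54  74 104 125 105  56  30  39  46  42  50  85 121 136 137 139 135 103  52  34  44  50  59 118 191 210]]
```

Emit:
send_rows --pt "1.2 0 4.8 0 0 0" --pt "-5 0 1.2 0 0 0" --pt "-5 0 1.2 0 0 0" --pt "-5 0 1.2 0 0 0" --pt "-5 0 1.2 0 0 0" --pt "-5 0 1.2 0 0 0" --pt "-5 0 1.2 0 0 0" --pt "0 0 0 0 0 0"

```text
time: 43.18
ee_pos: [0.4969, -0.3266, 0.2021]
tcp_rot: [3.117, -1.326, 0.145]
contact_force: [0.1, -0.1, -0.3]
width: 0.0199
grip_force: 68.4
```

```bash
python3 plan.py 1 .4735 -.3295 .19 .12 76
```

```text
hold now [ 0.4789 -0.3288  0.2066] axis [ 0.9631  0.1163 -0.2426] t 43.175 w 0.019928083045904064 g 68.40344667434692
[[-17.4, -0.0, -1.3, -0.0, 0.0, 0.3]]
end hold [ 0.4735 -0.3295  0.19  ]
```

Emit:
send_rows --pt "-4 0 1 0 0 0" --pt "-4 0 1 0 0 0" --pt "0 0 0 0 0 0"

```text
time: 43.55
ee_pos: [0.497, -0.3266, 0.1939]
tcp_rot: [3.116, -1.326, 0.146]
contact_force: [-0.1, -0.4, -0.4]
width: 0.0199
grip_force: 68.4
```

Emit:
send_rows --pt "-4 0 0.5 0 0 0" --pt "-4 0 0.5 0 0 0" --pt "-4 0 0.5 0 0 0" --pt "0 0 0 0 0 0"

```text
time: 44.05
ee_pos: [0.4955, -0.3269, 0.1819]
tcp_rot: [3.117, -1.326, 0.145]
contact_force: [0.4, -0.3, -0.0]
width: 0.0197
grip_force: 68.4
```

Tip is about 25 mm into the well with no contact. Continuing.

Emit:
send_rows --pt "-4 0 0.4 0 0 0" --pt "-4 0 0.4 0 0 0" --pt "-4 0 0.4 0 0 0" --pt "-4 0 0.4 0 0 0" --pt "0 0 0 0 0 0"

```text
time: 44.68
ee_pos: [0.4932, -0.3273, 0.166]
tcp_rot: [3.117, -1.326, 0.146]
contact_force: [0.0, -0.4, -0.4]
width: 0.0201
grip_force: 68.4
```

Emit:
send_rows --pt "-4 0 0.5 0 0 0" --pt "-4 0 0.5 0 0 0" --pt "-4 0 0.5 0 0 0" --pt "-4 0 0.5 0 0 0" --pt "0 0 0 0 0 0"

```text
time: 45.3
ee_pos: [0.4913, -0.3277, 0.15]
tcp_rot: [3.117, -1.326, 0.146]
contact_force: [0.6, -0.5, -1.0]
width: 0.0202
grip_force: 68.4
```

Emit:
send_rows --pt "-4 0 0.5 0 0 0" --pt "-4 0 0.5 0 0 0" --pt "-4 0 0.5 0 0 0" --pt "0 0 0 0 0 0"

```text
time: 45.8
ee_pos: [0.4899, -0.3279, 0.138]
tcp_rot: [3.117, -1.326, 0.146]
contact_force: [-0.4, 0.4, -0.7]
width: 0.02
grip_force: 68.4
```

Emit:
send_rows --pt "0 0 0 0 0 0" --pt "0 0 0 0 0 0" --pt "0 0 0 0 0 0" --pt "0 0 0 0 0 0" --pt "0 0 0 0 0 0" --claw -0.5

```text
time: 46.42
ee_pos: [0.4899, -0.3279, 0.1384]
tcp_rot: [3.114, -1.326, 0.148]
contact_force: [-0.3, -0.2, 0.2]
width: 0.064
grip_force: 0.0
```

Emit:
send_rows --pt "4 0 -2 0 0 0" --pt "8 0 -3 0 0 0" --pt "12 0 -4 0 0 0" --pt "16 0 -4 0 0 0" --pt "20 0 -5 0 0 0" --pt "20 0 -5 0 0 0" --pt "20 0 -5 0 0 0" --pt "20 0 -5 0 0 0" --pt "0 0 0 0 0 0"

```text
time: 47.55
ee_pos: [0.4869, -0.3276, 0.2644]
tcp_rot: [3.102, -1.326, 0.16]
contact_force: [0.6, 0.2, -0.5]
width: 0.0641
grip_force: 0.0
```

```bash
python3 -c "
from jp import *
np.set_printoptions(precision=3,suppress=True)
o=readout.observe();R0=Ro.from_euler('xyz',o['tcp_rot']);h0=o['ee_pos']-HZ*R0.as_matrix()[:,2];print(o['time'],h0,q)
q1,e=ik([.52,-.30,.33],rot(-.5,0),[-.8,.3,-.2,1.1,0,2.8]);print(e,q1)
A=lin(q,q1,16);holds(A[::4]);rows([q]+A)
q2,e=ik([.5627,-.3745,.225+HZ+.03],rot(-.5,0),q1);print(e,q2)
from h import *
import sys
np.set_printoptions(linewidth=300,threshold=sys.maxsize)
b=imaging.read_camera('top');cv2.imwrite('pics/top4.png',b[:,:,::-1]);print(b[224:250,350:378,0])
"
```

```text
47.55 [ 0.469 -0.33   0.269] [-1.235  0.157 -0.891 -0.189  1.246  2.299]
5.294025638010117e-10 [-0.659  0.395  0.366  1.541  0.     2.983]
[ 0.485 -0.344  0.261] [-1.199  0.172 -0.812 -0.081  1.168  2.342]
[ 0.537 -0.374  0.24 ] [-1.055  0.231 -0.498  0.352  0.857  2.513]
[ 0.56  -0.364  0.243] [-0.911  0.291 -0.184  0.784  0.545  2.684]
[ 0.549 -0.33   0.279] [-0.767  0.35   0.13   1.217  0.234  2.855]
[[-5.7, 16.5, 15.6, -0.4, -3.9, 4.3], [-3.0, 13.5, 15.1, -0.5, -4.1, 4.0], [-0.8, 10.4, 14.1, -0.6, -4.3, 3.8], [0.9, 7.1, 12.5, -0.7, -4.4, 3.6], [2.0, 4.0, 10.6, -1.0, -4.4, 3.3], [2.4, 1.0, 8.2, -1.1, -4.6, 3.0], [2.3, -1.7, 5.5, -1.4, -4.6, 2.8], [1.7, -4.2, 2.5, -1.6, -4.6, 2.5], [0.6, -6.1, -0.6, -1.9, -4.6, 2.2], [-1.0, -7.5, -3.7, -2.1, -4.5, 2.0], [-3.0, -8.3, -6.9, -2.5, -4.4, 1.7], [-5.2, -8.5, -10.0, -2.7, -4.3, 1.4], [-7.5, -8.1, -12.9, -3.1, -4.1, 1.2], [-10.0, -7.2, -15.5, -3.3, -3.9, 0.9], [-12.3, -5.6, -17.9, -3.6, -3.7, 0.7], [-14.6, -3.7, -19.8, -3.9, -3.4, 0.5]]
9.322437379398664e-12 [-0.708  0.539  0.459  1.491  0.     2.934]
[[242 242 242 243 243 229 209 224 242 
[... 2252 characters left out ...]
 206 241]
 [136 134 136 131 117 100  82  72  61  52  45  46  49  49  50  98 194 246 246 243 243 231 172 136 133 136 174 226]
 [139 140 139 129 102  69  53  51  52  52  50  46  46  51  51  72 147 225 245 246 245 241 204 148 134 131 151 218]
 [141 140 136 115  77  50  45  52  51  52  52  46  45  52  52  52  91 162 231 247 247 233 183 143 136 134 150 216]
 [141 138 126  89  50  48  51  54  52  52  47  41  39  46  52  51  55  93 157 219 231 187 146 135 135 135 147 209]
 [127 122 102  64  43  51  54  55  52  55  53  39  32  37  47  47  44  46  84 135 153 129 113 116 122 119 123 154]
 [ 92  87  73  44  40  52  54  55  55  57  56  44  33  35  41  40  37  37  49  70  83  81  82  86  87  86  85  90]]
```

Stirrer 2's end disc shows at (366,231), between the open fingers and above well1, so it stands in the well. The joint path dips near the pump, so I'll plan a higher one.

```bash
python3 -c "
from jp import *
np.set_printoptions(precision=3,suppress=True)
o=readout.observe();R0=Ro.from_euler('xyz',o['tcp_rot']);h0=o['ee_pos']-HZ*R0.as_matrix()[:,2]
h1=np.array([.5627,-.3745,.29]);q1,e=ik(h1,rot(-.5,0),[-.8,.3,.3,1.5,0,2.8]);print(e,q1)
A=lin(q,q1,18);B=[q]
for i,x in enumerate(A,1):
  Q=fk(x,K)[1]*OFF;s=i/18;h=h0+(h1-h0)*np.array([s*s,s*s,s])+np.array([-.02,.02,.10])*np.sin(np.pi*s)
  y,e=ik(h,Q,B[-1]);B.append(y)
  if i%4==0 or e>.01: print(round(e,3),h,np.abs(y-B[-2]).max())
rows(B)
"
```

```text
1.9230638141234123e-13 [-0.708  0.542  0.508  1.537  0.     2.934]
0.0 [ 0.461 -0.319  0.337] 0.14610701476107502
0.0 [ 0.468 -0.319  0.376] 0.0873099333759626
0.0 [ 0.493 -0.332  0.369] 0.07278617010077093
0.0 [ 0.536 -0.358  0.322] 0.07058596422290975
[[16.3, -3.4, -7.2, -0.5, -3.5, 3.7], [15.2, -4.0, -7.5, -0.5, -3.6, 3.5], [13.7, -4.2, -7.6, -0.7, -3.7, 3.4], [12.0, -4.1, -7.1, -0.7, -3.8, 3.1], [10.2, -3.6, -6.3, -0.8, -4.0, 3.0], [8.3, -2.9, -5.1, -1.0, -3.9, 2.8], [6.6, -1.8, -3.5, -1.1, -4.1, 2.6], [5.3, -0.5, -1.3, -1.3, -4.0, 2.3], [4.3, 0.7, 1.0, -1.4, -4.1, 2.2], [3.8, 2.1, 3.6, -1.7, -4.1, 1.9], [3.9, 3.3, 6.3, -1.8, -4.0, 1.8], [4.3, 4.1, 8.9, -2.0, -4.0, 1.5], [5.4, 4.9, 11.4, -2.3, -3.9, 1.4], [6.8, 5.1, 13.5, -2.5, -3.8, 1.1], [8.4, 5.0, 15.3, -2.7, -3.7, 0.9], [10.3, 4.5, 16.4, -2.9, -3.5, 0.8], [12.2, 3.9, 16.9, -3.1, -3.3, 0.6], [14.0, 2.9, 16.9, -3.3, -3.2, 0.4]]
```

Emit:
send_rows --pt "16.3 -3.4 -7.2 -0.5 -3.5 3.7" --pt "15.2 -4.0 -7.5 -0.5 -3.6 3.5" --pt "13.7 -4.2 -7.6 -0.7 -3.7 3.4" --pt "12.0 -4.1 -7.1 -0.7 -3.8 3.1" --pt "10.2 -3.6 -6.3 -0.8 -4.0 3.0" --pt "8.3 -2.9 -5.1 -1.0 -3.9 2.8" --pt "6.6 -1.8 -3.5 -1.1 -4.1 2.6" --pt "5.3 -0.5 -1.3 -1.3 -4.0 2.3" --pt "4.3 0.7 1.0 -1.4 -4.1 2.2" --pt "3.8 2.1 3.6 -1.7 -4.1 1.9" --pt "3.9 3.3 6.3 -1.8 -4.0 1.8" --pt "4.3 4.1 8.9 -2.0 -4.0 1.5" --pt "5.4 4.9 11.4 -2.3 -3.9 1.4" --pt "6.8 5.1 13.5 -2.5 -3.8 1.1" --pt "8.4 5.0 15.3 -2.7 -3.7 0.9" --pt "10.3 4.5 16.4 -2.9 -3.5 0.8" --pt "12.2 3.9 16.9 -3.1 -3.3 0.6" --pt "14.0 2.9 16.9 -3.3 -3.2 0.4" --pt "0 0 0 0 0 0" --pt "0 0 0 0 0 0" --claw 1

```text
time: 50.1
ee_pos: [0.5627, -0.3746, 0.2701]
tcp_rot: [-3.14, 0.002, -0.5]
contact_force: [0.3, 0.3, 1.1]
width: -0.0003
grip_force: 0.0
```

```bash
python3 plan.py 3 .5627 -.3745 .256 -.5 0; python3 -c "
from h import *
import sys
np.set_printoptions(linewidth=300,threshold=sys.maxsize)
b=imaging.read_camera('top');cv2.imwrite('pics/top5.png',b[:,:,::-1]);print(b[228:250:1,352:376,0])
print(onz('top',366,231.5,.176))"
```

```text
hold now [ 0.5627 -0.3746  0.2888] axis [-0.0008  0.0024 -1.    ] t 50.1 w -0.0002743715631918089 g 0.0
[[0.0, 0.0, 10.9, -0.0, 0.0, 0.0], [0.0, 0.0, 11.0, -0.1, 0.1, 0.0], [0.0, -0.0, 10.9, 0.0, 0.0, 0.0]]
end hold [ 0.5627 -0.3745  0.256 ]
[[50 62 64 56 43 34 38 42 44 46 47 51 52 50 53 53 57 56 58 60 59 58 62 61]
 [65 61 49 44 34 37 41 46 46 48 49 50 52 54 54 58 55 56 58 56 59 61 60 58]
 [75 58 40 37 39 40 45 45 48 49 50 52 52 55 56 56 57 57 60 58 60 61 63 61]
 [63 44 36 36 42 41 46 47 49 49 52 52 53 51 57 55 59 59 59 63 62 61 62 63]
 [44 33 37 38 43 46 46 49 51 50 53 56 55 56 61 59 60 59 61 60 63 61 64 64]
 [35 38 39 46 43 45 46 50 54 52 55 55 55 57 59 58 60 60 62 64 62 61 64 64]
 [36 42 42 45 44 49 49 52 54 53 56 56 58 58 58 60 60 60 62 62 62 63 65 66]
 [40 40 43 49 49 51 51 51 56 56 58 57 58 60 60 60 59 62 60 62 63 63 65 65]
 [41 42 47 49 52 48 53 53 58 55 57 56 58 58 61 60 62 63 62 63 63 66 66 64]
 [44 48 49 49 52 54 53 55 57 56 58 56 60 62 60 61 62 61 63 64 66 65 66 67]
 [47 49 50 51 53 51 56 57 58 57 59 61 61 61 65 61 64 62 65 65 65 67 68 70]
 [45 50 52 51 54 55 58 57 59 60 60 60 61 59 61 62 64 65 64 67 65 68 70 69]
 [50 49 52 55 56 57 59 56 60 59 61 61 61 61 62 64 64 64 67 65 68 69 69 72]
 [51 52 55 56 57 57 59 58 60 62 60 60 61 63 63 65 63 66 65 67 68 71 68 73]
 [54 54 53 55 56 58 58 59 60 62 62 63 63 63 64 66 65 64 67 69 71 71 73 73]
 [54 54 58 58 58 59 59 61 61 61 62 62 64 64 63 66 66 68 68 69 70 75 74 74]
 [57 55 57 58 59 58 62 61 65 60 62 65 64 64 65 66 67 68 72 72 73 74 75 77]
 [55 56 57 56 61 62 60 61 61 63 65 63 63 65 67 67 69 70 71 73 74 77 76 80]
 [56 59 58 58 61 60 60 62 63 63 64 65 67 64 67 69 70 71 72 74 76 77 77 80]
 [59 57 60 59 60 61 63 62 64 64 62 67 67 66 68 71 71 74 73 75 77 80 80 80]
 [59 59 59 61 62 63 61 64 64 66 66 66 67 70 69 71 74 75 76 77 78 81 80 80]
 [58 61 61 58 62 64 62 67 66 64 67 66 69 70 70 75 74 76 77 78 81 81 81 84]]
[ 0.47488677 -0.33187026  0.176     ]
```

Confirming that stirrer 2 is properly in before pressing: a short swing of joint 1 to clear the view.

```bash
python3 -c "
from jp import *
q1=q.copy();q1[0]-=.56
r=rows([q]+lin(q,q1,8));rows([q1]+lin(q1,q,8))
"
```

```text
[[-5.8, 46.9, -0.1, 0.0, 0.0, 4.0], [-5.8, 47.0, 0.0, 0.0, 0.0, 4.0], [-5.8, 46.9, -0.1, 0.0, 0.0, 4.0], [-5.8, 47.0, 0.0, 0.0, 0.0, 4.0], [-5.8, 46.9, -0.1, 0.0, 0.0, 4.1], [-5.7, 46.9, 0.0, 0.0, 0.0, 4.0], [-5.8, 47.0, -0.1, 0.0, 0.0, 4.0], [-5.7, 46.9, 0.0, 0.0, 0.0, 4.0]]
[[2.5, -47.2, 0.1, 0.0, 0.0, -4.0], [2.5, -47.3, 0.0, 0.0, 0.0, -4.0], [2.4, -47.2, 0.1, 0.0, 0.0, -4.0], [2.5, -47.2, 0.1, 0.0, 0.0, -4.0], [2.4, -47.3, 0.1, 0.0, 0.0, -4.1], [2.6, -47.2, 0.0, 0.0, 0.0, -4.0], [2.5, -47.2, 0.1, 0.0, 0.0, -4.0], [2.5, -47.2, 0.1, 0.0, -0.1, -4.0]]
```

Emit:
send_rows --pt "-5.8 47 0 0 0 4" --pt "-5.8 47 0 0 0 4" --pt "-5.8 47 0 0 0 4" --pt "-5.8 47 0 0 0 4" --pt "-5.8 47 0 0 0 4" --pt "-5.8 47 0 0 0 4" --pt "-5.8 47 0 0 0 4" --pt "-5.8 47 0 0 0 4"

```text
time: 51.15
ee_pos: [0.2756, -0.6172, 0.2717]
tcp_rot: [-3.142, -0.0, -1.061]
contact_force: [0.3, 0.8, -0.3]
width: 0.0002
grip_force: 0.0
```

```bash
python3 -c "
from h import *
import sys
np.set_printoptions(linewidth=300,threshold=sys.maxsize)
b=imaging.read_camera('top');cv2.imwrite('pics/top6.png',b[:,:,::-1]);print(b[224:250,350:374,0]);print(b[228:246,384:406,0])"
```

```text
[[240 240 241 242 241 227 205 222 240 243 241 241 241 241 242 238 209 148 132 134 135 134 133 134]
 [240 240 241 240 227 180 144 170 221 240 242 241 241 242 243 242 220 148 124 128 127 128 127 127]
 [240 240 241 230 184 139 128 136 172 221 240 243 243 240 233 224 193 139 124 129 131 129 130 129]
 [240 240 240 225 159 129 132 131 137 173 227 243 232 197 166 155 142 120 121 129 132 129 129 130]
 [240 240 241 224 153 130 134 135 131 150 202 227 182 126 114 115 117 116 118 125 126 126 127 126]
 [239 240 241 224 155 130 134 137 135 138 161 161 120 102 112 115 115 117 118 127 141 149 150 149]
 [240 240 241 227 170 135 133 137 133 121 107  92  84 103 119 122 118 117 120 154 196 218 222 219]
 [240 240 242 239 211 150 134 136 125  96  65  51  74 104 122 123 123 117 126 176 229 240 240 240]
 [240 240 241 242 225 157 133 128 102  68  46  46  61  91 112 122 121 125 153 209 239 242 241 240]
 [240 240 240 238 211 147 124 111  76  51  49  49  53  69  87 100 116 156 209 237 242 241 240 240]
 [240 240 239 227 174 121 106  90  58  46  51  55  59  58  66  92 147 210 238 242 241 240 240 239]
 [240 240 2
[... 2413 characters left out ...]
9  51  45  47  44  49  45  55  86 118 133 133 131 125 108  77]
 [241 240 216 125  67  65  64  59  52  48  48  48  45  44  64  96 121 136 145 130  92  65]
 [241 242 225 144  87  80  80  72  61  55  54  58  73 102 132 152 172 193 212 189 108  59]
 [240 241 229 164 112  91  84  81  75  71  71  78 124 185 225 235 235 238 242 216 117  61]
 [240 241 228 171 124 101  92  91  90  90  92 102 143 209 240 243 242 242 243 223 121  62]
 [240 240 229 190 163 158 158 158 158 158 163 168 186 222 238 240 240 241 243 223 127  67]
 [240 240 236 228 226 230 235 236 236 236 237 236 235 237 239 240 239 240 242 225 132  67]
 [240 240 240 239 241 241 243 243 243 243 243 243 242 241 241 241 241 243 245 228 139  72]]
```

Both are clearly in: stirrer 2's disc is at (366,231), its body runs into well1, and stirrer 1 is unchanged. Swinging back and pressing.

Emit:
send_rows --pt "2.5 -47.2 0 0 0 -4" --pt "2.5 -47.2 0 0 0 -4" --pt "2.5 -47.2 0 0 0 -4" --pt "2.5 -47.2 0 0 0 -4" --pt "2.5 -47.2 0 0 0 -4" --pt "2.5 -47.2 0 0 0 -4" --pt "2.5 -47.2 0 0 0 -4" --pt "2.5 -47.2 0 0 0 -4" --pt "0 0 0 0 0 0" --pt "0 0 0 0 0 0"

```text
time: 52.45
ee_pos: [0.5617, -0.3753, 0.2715]
tcp_rot: [-3.141, 0.0, -0.5]
contact_force: [-0.4, 0.2, 0.2]
width: -0.0001
grip_force: 0.0
```

```bash
python3 plan.py 3 .5627 -.3745 .2497 -.5 0
```

```text
hold now [ 0.5617 -0.3753  0.2902] axis [-0.0001  0.0008 -1.    ] t 52.45 w -0.000116829349292647 g 0.0
[[0.2, -0.4, 13.5, -0.0, 0.0, -0.0], [0.1, -0.4, 13.5, -0.0, 0.0, -0.0], [0.2, -0.4, 13.5, -0.0, 0.0, -0.0]]
end hold [ 0.5627 -0.3745  0.2497]
```

Emit:
send_rows --pt "0.2 -0.4 12 0 0 0" --pt "0.2 -0.4 12 0 0 0" --pt "0.2 -0.4 12 0 0 0" --pt "0 0 5 0 0 0" --pt "0 0 5 0 0 0" --pt "0 0 5 0 0 0" --pt "0 0 2 0 0 0" --pt "0 0 2 0 0 0"

```text
time: 53.45
ee_pos: [0.5633, -0.3742, 0.216]
tcp_rot: [-3.141, 0.001, -0.5]
contact_force: [-2.2, -0.1, 5.0]
width: 0.0002
grip_force: 2.7
```

Emit:
send_rows --pt "0 0 2 0 0 0" --pt "0 0 2 0 0 0" --pt "0 0 1 0 0 0" --pt "0 0 0 0 0 0"

```text
time: 53.95
ee_pos: [0.5633, -0.3742, 0.2112]
tcp_rot: [-3.141, 0.001, -0.5]
contact_force: [-2.4, 0.8, 5.7]
width: 0.0001
grip_force: 3.4
```

Emit:
send_rows --pt "0 0 1 0 0 0" --pt "0 0 1 0 0 0" --pt "0 0 1 0 0 0" --pt "0 0 0 0 0 0"

```text
time: 54.45
ee_pos: [0.5634, -0.3744, 0.2108]
tcp_rot: [3.141, -0.002, -0.5]
contact_force: [-8.7, 4.4, 30.1]
width: 0.0
grip_force: 14.9
```

The hard stop is reached (30 N at z≈.211), so the pump is fully down. Releasing and retreating.

Emit:
send_rows --pt "0 0 -4 0 0 0" --pt "0 0 -6 0 0 0" --pt "0 0 -10 0 0 0" --pt "0 0 -20 0 0 0" --pt "0 0 -20 0 0 0" --pt "-5.8 40 -5 0 0 4" --pt "-5.8 47 0 0 0 4" --pt "-5.8 47 0 0 0 4" --pt "-5.8 47 0 0 0 4" --pt "-5.8 47 0 0 0 4" --pt "-5.8 47 0 0 0 4" --pt "-5.8 47 0 0 0 4" --pt "-5.8 40 0 0 0 4" --pt "0 0 0 0 0 0" --pt "0 0 0 0 0 0"

```text
time: 56.32
ee_pos: [0.2878, -0.6062, 0.2727]
tcp_rot: [-3.141, 0.002, -1.058]
contact_force: [0.1, 0.8, 1.2]
width: 0.0001
grip_force: 0.0
```

```bash
python3 -c "
from h import *
b=imaging.read_camera('top')[:,:,::-1]
a=cv2.imread('pics/top6.png')
for n,r in(('stand',(185,250,335,410)),('left',(110,250,90,330))):
  d=cv2.absdiff(a,b).max(2)[r[0]:r[1],r[2]:r[3]];print(n,(d>20).sum())
a=cv2.imread('pics/top0.png');d=(cv2.absdiff(a,b).max(2)>25).astype(np.uint8)[:250]
N,l,s,c=cv2.connectedComponentsWithStats(d)
print([ (s[i].tolist()) for i in range(1,N) if s[i,4]>8]); print(readout.observe()['contact_force'],readout.observe()['time'])
"
```

```text
stand 21
left 160
[[246, 148, 14, 32, 247], [265, 207, 14, 31, 266], [354, 224, 16, 19, 159], [271, 229, 40, 21, 593], [386, 231, 20, 11, 133], [260, 240, 10, 8, 49], [404, 240, 22, 10, 180]]
[0.0089411  0.16637342 0.98638168] 56.375
```

```bash
python3 -c "
from rig import bot
print(bot.hand_in())"
```

```text
the job is handed in; nothing more can be done
None
```

I handed the job in at 56 s: both stirrers stand handle up in their wells, and the stand's pump was then pressed to its stop and sprang back. On the first try at well1, stirrer 2 hit the rim with about 39 N at the wrist and fell beside the stand, so I picked it up and placed it again. The camera check showed the spare dispenser and the other items unmoved.

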